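# Charge the battery packs and hang up the ear defenders

## Task

Put the lens groover's cordless ear defenders and their spare battery packs away on charge: take the eject pin from the tool block, push it down the small ringed hole on top of the charger to trip the hidden catch so that the battery drawer springs out, and stand the pin back in its block. Fit every battery pack that is lying about into a drawer bay of its own, the plain blue negative end against the spring contact at the drawer's front and the white-banded end then pressed down under the orange nib until it is held level, and push the drawer fully home until it latches. Hang the ear defenders by their headband over the rail, cups hanging free on either side, and leave the black spectacles where they lie and the glue bottle standing.

Things in the scene. Friction and masses are not known exactly. Their poses are not given: they have to be found in the camera images.
- charger: fixed grey box 262 wide (y) x 150 deep (x) x 56 mm high, its front to the robot. Origin: on the desk, middle of its front plane; x to its back, y to its left seen from the robot, z up. The battery drawer is in its front; the small access hole in its flat top
- pin_hole (a point): centre of the mouth of the access hole in the charger's top: 10 mm wide, ringed in orange, through a plate 6 mm thick; 100 mm behind the front plane, 55 mm to -y of the middle, 56 mm above the desk. A catch pad 14 mm wide lies hidden 20 mm below; pushed down 6 to 8 mm (up to about 8 N) it frees the drawer, which a spring drives out in about 1 s
- latch (a joint): travel of the hidden catch pad below the hole: 0 up (engaged), 0.008 m at its stop. A spring lifts it again (2 N at rest, 5.5 N at the stop)
- drawer (a joint): travel of the drawer (black front 246 wide, from 4 to 50 mm above the desk, 10 mm thick): 0 shut and latched, its front face 10 mm before the charger's front plane; 0.115 m fully out toward the robot. A spring pushes it out (5 N shut, 3.5 N out). Pushed home to about -0.003 (stop at -0.004; up to about 15 N on the middle of its front) it latches and comes back to about 0
- bay_1 (a point): seat of the left bay, 75 mm to +y of bay_2, same form. FRONT END of each bay, to -x: a round brass spring contact 11 mm thick, axis 9.5 mm over the floor, face 30 mm before the seat when free, 33 mm with a seated pack; it gives 11 mm in all (1 N to 6 N). The wall behind it, 46 mm before the seat, is 21 mm over the floor; the drawer front, 54 mm before it, 40 mm
- bay_2 (a point): seat of the middle bay: where the middle of a seated pack's underside lies, on the bay floor, 10 mm above the desk; moves with the drawer (54 mm behind the charger's front plane when shut, 61 mm before it when out). Axes as the charger's. A seated pack lies along x, negative end to -x (toward the robot). Ribs 6 mm high stand 19.5 mm either side of the bay's middle line
- bay_3 (a point): seat of the right bay, 75 mm to -y of bay_2, same form. BACK END of each bay, to +x: a rigid wall 33 mm behind the seat and on it a rigid round orange nib 8 mm thick, 32 mm wide, axis 34.5 mm behind the seat, 23.3 mm over the floor. It overhangs a seated pack by 2.5 mm: tilt the pack, negative end low, push the contact in 3 to 4 mm beyond the seated place, then bring the other end down
- eject_pin: the eject pin, upright, 108 mm long, 50 g: steel pin 5 mm thick and 40 mm long, then an orange round handle 18 mm thick from 40 to 108 mm with a black cap and black rings. Origin: the tip; z axis along it toward the cap (up). At the start it stands in the tool block
- pin_well (a point): where the tip lies when the pin stands fully in its well in the fixed wooden tool block (90 x 60 x 45 mm high): 5 mm above the desk, 40 mm below the block's top. The well is 10 mm wide, 42 mm deep; the handle's shoulder rests on the block's top. The block's other, equal well stays empty
- pack_1: flat battery pack: two blue cells side by side in a sleeve, 66 long x 36 wide x 19 mm high, 95 g, lying flat on the desk. Origin: centre of its underside; x axis along it to the POSITIVE end, which has a white band 13 mm wide and two brass studs; the NEGATIVE end (-x) is blue with plain steel discs. Absent (None) in some starts
- pack_2: flat battery pack: two blue cells side by side in a sleeve, 66 long x 36 wide x 19 mm high, 95 g, lying flat on the desk. Origin: centre of its underside; x axis along it to the POSITIVE end, which has a white band 13 mm wide and two brass studs; the NEGATIVE end (-x) is blue with plain steel discs. Absent (None) in some starts
- pack_3: flat battery pack: two blue cells side by side in a sleeve, 66 long x 36 wide x 19 mm high, 95 g, lying flat on the desk. Origin: centre of its underside; x axis along it to the POSITIVE end, which has a white band 13 mm wide and two brass studs; the NEGATIVE end (-x) is blue with plain steel discs. Absent (None) in some starts
- pack_1_neg (a point): centre of the negative end of pack_1
- pack_2_neg (a point): centre of the negative end of pack_2
- pack_3_neg (a point): centre of the negative end of pack_3
- ear_defenders: red ear defenders with a black headband, rigid, 220 g, standing on their two cups. Origin: midway between the cups on the underside; y axis from cup to cup (189 mm over all, 100 mm clear between the cushions), z up to the headband. Cups 60 mm (x) x 74 mm high. Total height 142 mm
- crown (a point): middle of the underside of the headband's padded crown, 128 mm above the cups' underside. The pad is 30 mm wide (x: grip it across this), 56 mm long (y), 14 mm thick (up from this point)
- bar_top (a point): middle of the top of the rail's bar, 154 mm above the desk: a fixed steel bar 18 mm thick along this point's x axis, 216 mm long, on two posts 196 mm apart and a base plate 230 x 84 x 10 mm. The headband hangs across it: cups on either side in this point's y, either way round
- specs_black: folded black spectacles lying flat, 129 long (its y) x 50 mm, 33 mm high, a customer's: bystander, to be left alone
- glue_dropper: small brown dropper bottle, 34 mm thick, 102 mm high, bystander; origin at the centre of its underside
Things that resemble listed ones, but are neither listed nor needed, are in the scene too. Leave any turquoise look-alike of the pack_2 alone.

How it is judged:
On the way, in this order (a step that is already met when the one before it is completed fails the run):
1. the drawer springs out while the pin is down the access hole (value of joint drawer above 0.02 m and z of eject_pin in the frame of pin_hole below -0.012 m and horizontal distance between eject_pin and pin_hole below 0.008 m), for 0.05 s.
2. with the drawer out, every battery pack is held level in a bay of its own, negative end to the spring contact (value of joint drawer above 0.09 m and angle between each of pack_1, pack_2, pack_3's own z axis and vertical below 0.06 rad and ((distance between pack_1 and bay_1 below 0.005 m and x of pack_1_neg in the frame of bay_1 below -0.028 m) or (distance between pack_1 and bay_2 below 0.005 m and x of pack_1_neg in the frame of bay_2 below -0.028 m) or (distance between pack_1 and bay_3 below 0.005 m and x of pack_1_neg in the frame of bay_3 below -0.028 m)) and ((distance between pack_2 and bay_1 below 0.005 m and x of pack_2_neg in the frame of bay_1 below -0.028 m) or (distance between pack_2 and bay_2 below 0.005 m and x of pack_2_neg in the frame of bay_2 below -0.028 m) or (distance between pack_2 and bay_3 below 0.005 m and x of pack_2_neg in the frame of bay_3 below -0.028 m)) and ((distance between pack_3 and bay_1 below 0.005 m and x of pack_3_neg in the frame of bay_1 below -0.028 m) or (distance between pack_3 and bay_2 below 0.005 m and x of pack_3_neg in the frame of bay_2 below -0.028 m) or (distance between pack_3 and bay_3 below 0.005 m and x of pack_3_neg in the frame of bay_3 below -0.028 m))), for 0.3 s.
At the end, for the whole second after the job is handed in: Drawer latched (within 4 mm of 0, catch up); each pack in a bay (5 mm, 0.06 rad), negative end to the spring; pin upright in its well (8 mm, 0.12 rad); ear defenders hang still on the bar by the crown (85 mm along, 25 mm across, 8 mm in height, 0.25 rad) (value of joint drawer below 0.004 m and value of joint latch below 0.002 m and angle between each of pack_1, pack_2, pack_3's own z axis and vertical below 0.06 rad and ((distance between pack_1 and bay_1 below 0.005 m and x of pack_1_neg in the frame of bay_1 below -0.028 m) or (distance between pack_1 and bay_2 below 0.005 m and x of pack_1_neg in the frame of bay_2 below -0.028 m) or (distance between pack_1 and bay_3 below 0.005 m and x of pack_1_neg in the frame of bay_3 below -0.028 m)) and ((distance between pack_2 and bay_1 below 0.005 m and x of pack_2_neg in the frame of bay_1 below -0.028 m) or (distance between pack_2 and bay_2 below 0.005 m and x of pack_2_neg in the frame of bay_2 below -0.028 m) or (distance between pack_2 and bay_3 below 0.005 m and x of pack_2_neg in the frame of bay_3 below -0.028 m)) and ((distance between pack_3 and bay_1 below 0.005 m and x of pack_3_neg in the frame of bay_1 below -0.028 m) or (distance between pack_3 and bay_2 below 0.005 m and x of pack_3_neg in the frame of bay_2 below -0.028 m) or (distance between pack_3 and bay_3 below 0.005 m and x of pack_3_neg in the frame of bay_3 below -0.028 m)) and distance between eject_pin and pin_well below 0.008 m and angle between eject_pin's own z axis and vertical below 0.12 rad and x of crown in the frame of bar_top between -0.085 and 0.085 m and y of crown in the frame of bar_top between -0.025 and 0.025 m and z of crown in the frame of bar_top between -0.008 and 0.008 m and angle between ear_defenders's own z axis and vertical below 0.25 rad and linear speed of ear_defenders below 0.03 m/s and contact force between ear_defenders and rail above 0.5 N); the robot touches nothing.
It fails at once if the spectacles are pushed over 30 mm from their place (distance of specs_black from where it was at the start of the episode above 0.03 m).
It fails at once if the glue bottle is knocked over (angle between glue_dropper's own z axis and vertical above 0.5 rad).
Of pack_1, pack_2, pack_3 only 2 to 3 are there at a start; the rules pass over those that are not, and their reading is None.
At some moment in a run one of pack_1, pack_2, pack_3, ear_defenders may be knocked a few centimetres aside while the robot is not near it.
Once in a run the grip may slacken for a moment while it holds something.
It also fails if it takes over 200 s, if anything falls off the work surface, if the arm or the gripper's body presses on something with over 40 N, if the wrist force passes 120 N, or if a joint passes its speed limit or range.

## Robot

A 6-joint arm with a two-finger parallel gripper is mounted at the origin on a cart in front of the work surface, level with it; the furniture and walls round the work are solid. World frame = base frame: x ahead of the robot, y to its left, z up, the work surface at z = 0. Lengths are in m, angles in rad, forces in N, time in s.
With the tool pointing down it reaches from about 0.35 to 0.775 m from the base axis. Payload 7.3 kg.
Tool frame: the origin (TCP) lies at the very end of the fingers, on their centre line; the grasp point (between the pads) lies 19 mm behind it (bot.pinch_z is the z of the grasp point in the tool frame, in m); z points along the fingers, y is the line along which they close (so a half turn about z gives the same grasp; the last joint's range is limited). The gripper opens to 92 mm and grips with 3 to 60 N. Pads are 19 mm wide; open, the fingers measure 130 mm over their backs; the gripper's body (75 mm by 190 mm) begins 47 mm behind the grasp point.
Start: joints at [1.068, 0.342, 1.524, -0, 1.275, -0.146], TCP at [0.183, 0.492, 0.198] pointing down, gripper open.
Joint ranges: [-2.53, 2.53], [-0.77, 2.02], [0.04, 2.7], [-1, 4.14], [0.28, 2.66], [-3.11, 3.11]. Speed limits (rad/s): [2.57, 2.57, 3.14, 3.14, 3.14, 3.14].

## Interface

Orientations are given as a 3x3 rotation matrix whose columns are the frame's x, y, z axes.
In Python, from workcell import bot, eyes, boxes_of gives the robot as it stands.
- The arm moves only by the tool step_arm, never from a script. Its argument "plan" is a list of rows, each an object with "grip": the opening, from 0 (shut) to 1 (fully open); "offset": the shift along the world's x, y, z in m, a list of three; "turn": the turn, a rotation vector about the world's x, y, z in degrees, a list of three. In form: [{"grip": grip, "offset": [tx, ty, tz], "turn": [ax, ay, az]}, ...]. A call has 1 to 8 rows; each row shifts and turns the commanded pose from where the row before left it; what a row does not reach is not made up. A row lasts 1/10 s, in which the tool goes at most 50 mm and 8.59 degrees, less where a joint would pass 70% of its speed; a pose out of reach is approached as far as the arm can. A call is refused whole if a number of a shift passes 0.05 or a number of a turn 8.59, either way. A call with a gripper value outside its range is refused whole. The fingers move at their own pace and stop on an object; "squeeze" is the grip in N (left out, the last holds). Time passes only in rows, so rows that do not move let the fingers close. It gives the time, the measured TCP pose, the force, the opening and the grip force at its end, in the units of the state.
- bot.state(): the state, without advancing time (a new reading comes with each control period).
- eyes.read_camera(name): name is "scene" or "top"; returns a dict with "img" (480x640x3 uint8, red, green, blue), "range_z" (480x640 float32, m along the optical axis (not along the pixel's ray), 0 where there is no reading), "fx", "fy", "cx", "cy" (pixels), "rvec" (rotation vector, rad) and "tvec" (3), from world to camera coordinates, as OpenCV has them. Camera axes: x right, y down, z forward; pixel columns grow to the right and rows downward; lengths in m; the calibration is good to about 2 mm. A picture is of the moment at which its call begins.
- bot.job_done(): hands the job in; it is judged then, once.
Trained networks look in a picture, given as the dict that the camera call returned (one of the last four; its "shot" number tells which), for a name from the list of things; names that differ only in an ending like _2 or _b are one class to them, and where a whole thing is asked for, a point or a joint stands for the part that bears it (a point fixed in the world has none). Each returns a list of dicts, best first, with "score" (0 to 1); they miss things now and then, are a little off and sometimes report something else, mostly with a low value. They report only what shows in the picture. A call takes as long as a camera call. They do not tell look-alikes from the thing itself.
- boxes_of(picture, name): "extent" ([left, top, width, height] in pixels, round what is visible of it).
The state is a dict: "time_s": time; "joints": joint angles; "joint_velocities": joint speeds; "effort": joint torques, N m; "tool_pos": TCP position; "tcp_rot": TCP orientation; "force": force on the tool from outside, world axes, zero at the start; "ft_torque": the same for the moment, N m; "opening": opening from 0.0 (shut) to 1.0 (fully open); "finger_force": force on a finger pad.
Only numpy, scipy, OpenCV 4.12 (cv2) and the standard library are available. Lean on these libraries where they do the work, as an engineer would, in place of code of your own. Each camera call takes 0.05 s, during which the arm holds its last target. There are 200 camera calls.

## Working session

There is one attempt and no reset: what is moved stays moved. The work goes in short steps, Python scripts to look and compute and a tool call to move; the robot and the scene stay as the last step left them, time stands still between calls to the robot, and variables do not carry over. Pictures are saved under pics/ and viewed, at most 15 in all, crops included, and the job is handed in when it is done.

Besides the shell and the picture viewer there is one more tool, called after "Emit:" as name(argument=value, ...) on one line, values as JSON. step_arm: Moves the arm, as the interface text tells. Its arguments: {"type":"object","properties":{"plan":{"type":"array"},"squeeze":{"type":"number"}},"required":["plan"]}

```bash
mkdir -p pics; cat > h.py <<'E'
import numpy as np, cv2
from workcell import bot, eyes, boxes_of
np.set_printoptions(precision=4,suppress=True)
def cloud(p):
    R,_=cv2.Rodrigues(np.array(p["rvec"],float)); t=np.array(p["tvec"],float).ravel()
    z=p["range_z"].astype(float); v,u=np.mgrid[0:480,0:640]
    c=np.stack([(u-p["cx"])/p["fx"]*z,(v-p["cy"])/p["fy"]*z,z],-1)
    w=(c-t)@R; w[z==0]=np.nan
    return w
def save(p,n,box=None,s=1):
    im=p["img"][...,::-1]
    if box: l,t,w,h=box; im=im[t:t+h,l:l+w]
    im=cv2.resize(im,None,fx=s,fy=s,interpolation=cv2.INTER_CUBIC)
    cv2.imwrite("pics/"+n,im)
E
cat > a.py <<'E'
from h import *
for cam in ("scene","top"):
    p=eyes.read_camera(cam); w=cloud(p); save(p,cam+"0.png"); np.savez(cam+"0.npz",img=p["img"],w=w)
    R,_=cv2.Rodrigues(np.array(p["rvec"],float)); print(cam,"campos",-R.T@np.array(p["tvec"]).ravel(),p["fx"])
    for n in ["charger","drawer","eject_pin","pack_1","ear_defenders","bar_top","specs_black","glue_dropper","pin_well"]:
        try:
            for b in boxes_of(p,n)[:5]:
                l,t,ww,h=[int(x) for x in b["extent"]]
                q=w[t:t+h,l:l+ww].reshape(-1,3)
                print(n,round(b["score"],2),[l,t,ww,h],np.nanmedian(q,0),np.nanmax(q[:,2]) if len(q) else "")
        except Exception as e: print(n,e)
s=bot.state(); print(s["tool_pos"],s["tcp_rot"],s["opening"],s["force"],bot.pinch_z)
E
python3 a.py
```

```text
scene campos [-0.3268 -0.4963  0.6497] 479.39608122351746
charger 0.84 [279, 214, 118, 68] [ 0.5971 -0.0284  0.0363] 0.058258706523380756
charger 0.49 [280, 246, 94, 38] [ 0.5407 -0.0334  0.024 ] 0.05780522680388219
drawer 0.82 [282, 246, 91, 38] [ 0.5407 -0.0347  0.0245] 0.05780522680388219
eject_pin 0.55 [407, 241, 6, 25] [ 0.5863 -0.2246  0.0845] 0.11283297604217236
pack_1 0.86 [376, 325, 25, 28] [ 0.3748 -0.2589  0.0145] 0.02030644176286789
pack_1 0.68 [176, 260, 19, 21] [0.3871 0.2711 0.0087] 0.2789570838144389
pack_1 0.64 [217, 265, 16, 21] [0.4057 0.1734 0.0151] 0.020716404121923628
ear_defenders 0.89 [182, 188, 63, 62] [0.5635 0.3751 0.0066] 0.1425088310624804
bar_top 0.95 [428, 228, 78, 118] [ 0.6016 -0.3662  0.0101] 0.15651604197489452
bar_top 0.44 [177, 263, 17, 17] [0.383  0.2685 0.0138] 0.2789570838144389
specs_black 0.52 [139, 247, 39, 7] [ 0.4285  0.4146 -0.0006] 0.030893261033154065
glue_dropper 0.52 [259, 203, 10, 34] [0.636  0.2109 0.0397] 0.09789583774287888
pin_well 0.93 [393, 253, 42, 39] [ 0.591  -0.2345  0.0261] 0.08652242726518884
top campos [0.2634 0.0109 1.4
[... 735 characters left out ...]
64 [401, 286, 13, 26] [ 0.3753 -0.2514  0.0173] 0.02663771723914178
ear_defenders 0.19 [276, 233, 90, 9] [ 0.5455 -0.015   0.0487] 0.06464653998034801
bar_top 0.78 [427, 184, 41, 95] [ 0.5583 -0.3675  0.0113] 0.16313976577796518
bar_top 0.41 [280, 233, 87, 7] [ 0.5479 -0.023   0.0506] 0.06464653998034801
specs_black 0.53 [149, 285, 34, 6] [0.4184 0.4169 0.0037] 0.035968839179844524
glue_dropper 0.46 [230, 195, 12, 16] [0.6412 0.2159 0.0581] 0.1054475475907705
pin_well 0.59 [382, 194, 24, 37] [ 0.613  -0.2198  0.0444] 0.11862813717381582
[0.1834 0.492  0.1977] [[-0.937   0.3493  0.    ]
 [ 0.3493  0.937   0.0001]
 [-0.      0.0001 -1.    ]] 1.0002201524499186 [ 0.3578  0.5547 -0.6335] -0.0188
```

```bash
python3 - <<'E'
import numpy as np,cv2
im=np.load("top0.npz")["img"][...,::-1]
cv2.imwrite("pics/t1.png",cv2.resize(im[170:330,130:480],(800,366),interpolation=cv2.INTER_CUBIC))
im=np.load("scene0.npz")["img"][...,::-1]
cv2.imwrite("pics/s1.png",cv2.resize(im[170:370,130:530],(800,400),interpolation=cv2.INTER_CUBIC))
E
```

```text
(no output)
```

View pics/t1.png

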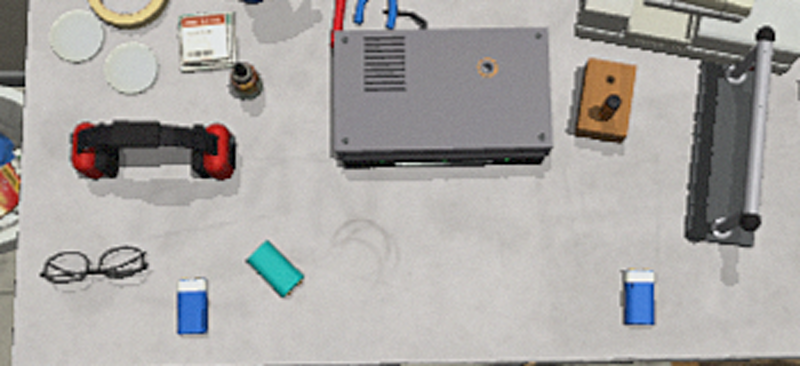

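View pics/s1.png

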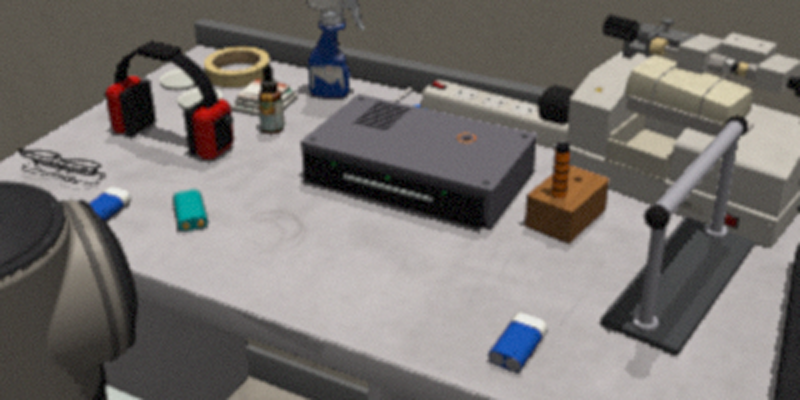

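The top view shows two blue packs, at crop (192,306) and (639,297), both with the white end toward +x. The turquoise decoy is at (274,268), the ringed hole at (487,67) and the pin at (610,105). The rail is on the right and the ear defenders are on the left, with the crown at about (140,135). Next I measure these positions accurately.

```bash
cat >> h.py <<'E'
def plane(p,uv,z):
    R,_=cv2.Rodrigues(np.array(p["rvec"],float)); t=np.array(p["tvec"],float).ravel()
    uv=np.atleast_2d(uv).astype(float)
    d=np.c_[(uv[:,0]-p["cx"])/p["fx"],(uv[:,1]-p["cy"])/p["fy"],np.ones(len(uv))]@R
    c=-R.T@t
    return c+d*((z-c[2])/d[:,2])[:,None]
def rect(P):
    r=cv2.minAreaRect(P[:,:2].astype(np.float32)*1000)
    b=cv2.boxPoints(r); e=b[1]-b[0]; f=b[2]-b[1]
    L=e if np.hypot(*e)>np.hypot(*f) else f
    a=np.degrees(np.arctan2(L[1],L[0]))%180
    return np.array(r[0])/1000,np.array(r[1]),a
def big(m):
    n,l,s,c=cv2.connectedComponentsWithStats(m.astype(np.uint8)); 
    return [(np.argwhere(l==i)[:,::-1],s[i,4]) for i in np.argsort(-s[1:,4])+1]
def hsv(p): return cv2.cvtColor(p["img"],cv2.COLOR_RGB2HSV).astype(int)
def packs(p,w):
    H=hsv(p); m=(H[...,0]>100)&(H[...,0]<125)&(H[...,1]>120)&(w[...,2]<0.06)&(w[...,0]<0.8)&(w[...,0]>0.2)
    for q,n in big(m)[:4]:
        if n<20: continue
        P=plane(p,q,0.019); print(" blue",n,*rect(P),"mean",P.mean(0)[:2])
        l,t=q.min(0)-12; r,b=q.max(0)+12
        wm=(H[...,1]<40)&(H[...,2]>215)&(w[...,2]>0.010)
        o=np.zeros_like(wm); o[t:b,l:r]=1
        qq=np.argwhere(wm&o)[:,::-1]
        if len(qq): Q=plane(p,qq,0.019); print("   white",len(qq),Q.mean(0)[:2],"all",*rect(np.r_[P,Q]))
E
cat > b.py <<'E'
from h import *
for cam in ("top","scene"):
    p=eyes.read_camera(cam); w=cloud(p); H=hsv(p); print(cam)
    packs(p,w)
    org=(H[...,0]<22)&(H[...,0]>5)&(H[...,1]>90)
    m=org&(w[...,2]>0.045)&(w[...,1]>-0.15)&(w[...,1]<0)&(w[...,0]>0.55)&(w[...,0]<0.75)
    for q,n in big(m)[:2]: P=plane(p,q,0.056); print("ring",n,P.mean(0),(P.min(0)+P.max(0))/2)
    near=lambda x0,x1,y0,y1,z0,z1:(w[...,0]>x0)&(w[...,0]<x1)&(w[...,1]>y0)&(w[...,1]<y1)&(w[...,2]>z0)&(w[...,2]<z1)
    q,n=big(near(.5,.8,-.18,.15,.045,.07))[0]; print("charger",*rect(plane(p,q,.056)))
    q,n=big(near(.52,.7,-.29,-.16,.038,.052))[0]; print("block",*rect(plane(p,q,.045)))
    q,n=big(near(.52,.7,-.29,-.16,.095,.125))[0]; P=plane(p,q,.108+.005); print("cap",n,P.mean(0),np.nanmedian(w[q[:,1],q[:,0]],0),np.nanmax(w[q[:,1],q[:,0],2]))
    q,n=big(near(.3,.8,-.5,-.28,.135,.17))[0]; P=plane(p,q,.152); print("bar",*rect(P),np.nanmedian(w[q[:,1],q[:,0]],0))
    q,n=big(near(.4,.8,.2,.5,.132,.16))[0]; P=plane(p,q,.140); print("crown",n,*rect(P),np.nanmedian(w[q[:,1],q[:,0]],0))
    q,n=big(near(.4,.8,.2,.5,.03,.16))[0]; W=w[q[:,1],q[:,0]]; print("ear all",*rect(W))
E
python3 b.py
```

```text
top
 blue 1275 [ 0.5673 -0.7645] [106.6903 207.4684] 90.27688 mean [ 0.5571 -0.7528]
   white 27 [ 0.548  -0.6552] all [ 0.5609 -0.7539] [236.5048 154.1602] 79.806076
 blue 282 [0.5683 0.5319] [62.2863 44.2649] 55.790417 mean [0.5714 0.5322]
 blue 232 [0.3638 0.2784] [49.1522 32.7924] 1.1963598 mean [0.363  0.2787]
   white 48 [0.396  0.2808] all [0.3707 0.2786] [62.9701 32.7924] 1.1964263
 blue 222 [ 0.3635 -0.2561] [33.1173 47.4824] 177.0407 mean [ 0.3633 -0.2569]
   white 46 [ 0.3966 -0.2601] all [ 0.3714 -0.2564] [33.1121 63.3496] 176.78415
ring 13 [ 0.6495 -0.0885  0.056 ] [ 0.649  -0.0876  0.056 ]
ring 3 [ 0.6429 -0.0732  0.056 ] [ 0.6434 -0.0736  0.056 ]
charger [ 0.6184 -0.0248] [164.9163 261.2599] 90.060234
block [ 0.6131 -0.2252] [60.5156 92.512 ] 169.18877
cap 47 [ 0.6955 -0.233   0.113 ] [ 0.6968 -0.2344  0.1111] 0.12200976770771912
bar [ 0.5505 -0.3753] [ 23.0466 237.8161] 171.54279 [ 0.5463 -0.3748  0.1527]
crown 287 [0.5557 0.3257] [75.1116 29.0152] 88.9887 [0.5568 0.3232 0.1405]
ear all [0.5566 0.3265] [197.9549  60.1334] 87.84315
scene
 blue 612 [ 0.5882 -0.6724] [ 3
[... 246 characters left out ...]
54.0053] 27.106186 mean [0.7729 0.1901]
 blue 131 [0.3676 0.2645] [53.7818 32.6504] 63.73821 mean [0.3665 0.2658]
   white 29 [0.3966 0.2744] all [0.3723 0.2678] [61.5783 40.655 ] 3.8644533
ring 5 [ 0.6471 -0.0737  0.056 ] [ 0.6464 -0.0746  0.056 ]
ring 4 [ 0.6431 -0.0867  0.056 ] [ 0.6431 -0.0867  0.056 ]
charger [ 0.6104 -0.03  ] [177.8135 266.593 ] 90.03506
block [ 0.6083 -0.2294] [63.6733 98.984 ] 168.71051
cap 88 [ 0.681  -0.2405  0.113 ] [ 0.6965 -0.2374  0.1046] 0.11596121701757928
bar [ 0.6035 -0.3588] [380.9489 117.3957] 9.573012 [ 0.6958 -0.3667  0.1508]
crown 147 [0.5507 0.314 ] [69.0996 40.7477] 87.43002 [0.553  0.3181 0.1392]
ear all [0.5569 0.3211] [193.4472  61.3497] 88.619934
```

```bash
cat > c.py <<'E'
from h import *
for cam in ("top","scene"):
    p=eyes.read_camera(cam); w=cloud(p); H=hsv(p); print(cam)
    near=lambda x0,x1,y0,y1,z0,z1:(w[...,0]>x0)&(w[...,0]<x1)&(w[...,1]>y0)&(w[...,1]<y1)&(w[...,2]>z0)&(w[...,2]<z1)
    m=near(.625,.67,-.105,-.055,.03,.08); q=np.argwhere(m)[:,::-1]; S=np.clip(H[q[:,1],q[:,0],1]-55,0,None)*(H[q[:,1],q[:,0],0]<30)
    P=plane(p,q,.056); print("ring",(P*S[:,None]).sum(0)/S.sum(),S.sum(),(S>0).sum(), (P[S>0].min(0)+P[S>0].max(0))/2)
    q,n=big(near(.55,.68,-.27,-.19,.095,.125))[0]; P=plane(p,q,.111); print("cap",n,P.mean(0),np.nanmedian(w[q[:,1],q[:,0]],0))
    t=near(.57,.66,-.12,.08,.05,.062)
    q,n=big(near(.5,.72,-.18,.13,.049,.064))[0]; P=plane(p,q,.056)
    for a,b in((.58,.6),(.62,.64),(.66,.68)):
        s=P[(P[:,0]>a)&(P[:,0]<b)]; print("charger y",s[:,1].min(),s[:,1].max())
    for a in (-.12,-.09,-.06,-.03,0,.03,.06):
        s=P[(P[:,1]>a)&(P[:,1]<a+.02)]; print(" x",round(s[:,0].min(),4),round(s[:,0].max(),4),end="")
    print()
    m=near(.55,.68,-.275,-.17,.03,.056); q=np.argwhere(m)[:,::-1]; V=H[q[:,1],q[:,0],2];P=plane(p,q,.045); print("well-dark",P[V<np.percentile(V,6)].mean(0))
    if cam=="top":
        cv2.imwrite("pics/t2.png",cv2.resize(p["img"][180:260,280:420,::-1],(798,456),interpolation=cv2.INTER_CUBIC))
E
python3 c.py
```

```text
top
ring [ 0.6498 -0.082   0.056 ] 1505 36 [ 0.6505 -0.0795  0.056 ]
cap 45 [ 0.5911 -0.2207  0.111 ] [ 0.5912 -0.2207  0.1125]
charger y -0.15392538125895758 0.10565411031668542
charger y -0.15538444992040992 0.10548187824674259
charger y -0.15429063102082147 0.105307788244795
 x 0.5392 0.6993 x 0.537 0.6999 x 0.5375 0.7004 x 0.5381 0.7008 x 0.5386 0.6985 x 0.5503 0.699 x 0.5509 0.6994
well-dark [ 0.594  -0.2079  0.045 ]
scene
ring [ 0.6481 -0.0825  0.056 ] 1018 36 [ 0.6487 -0.0824  0.056 ]
cap 72 [ 0.5791 -0.2275  0.111 ] [ 0.5878 -0.2248  0.1061]
charger y -0.1610637643744256 0.10311167167146568
charger y -0.16035387363878845 0.10241957178077549
charger y -0.15960283477500187 0.10310274298378591
 x 0.5421 0.6992 x 0.5418 0.6991 x 0.5324 0.6991 x 0.5307 0.699 x 0.5428 0.6983 x 0.5415 0.6982 x 0.5422 0.6987
well-dark [ 0.5572 -0.224   0.045 ]
```

View pics/t2.png

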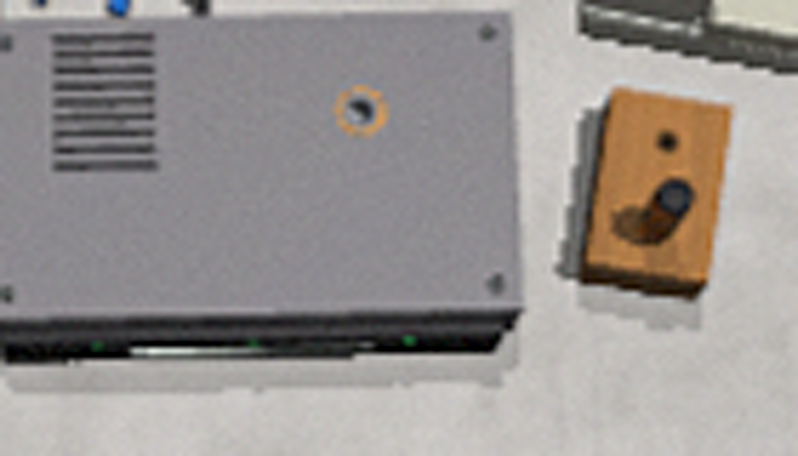

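The ring is at crop (361,110) and the pin cap at (676,195) in its block, whose empty well is at (667,142). I have enough measurements, so I move to above the pin.

Emit:
step_arm(plan=[{"grip": 1,"offset": [0.0227,-0.0397,0],"turn": [0,0,1.14]},{"grip": 1,"offset": [0.0227,-0.0397,0],"turn": [0,0,1.14]},{"grip": 1,"offset": [0.0227,-0.0397,0],"turn": [0,0,1.14]},{"grip": 1,"offset": [0.0227,-0.0397,0],"turn": [0,0,1.14]},{"grip": 1,"offset": [0.0227,-0.0397,0],"turn": [0,0,1.14]},{"grip": 1,"offset": [0.0227,-0.0397,0],"turn": [0,0,1.14]},{"grip": 1,"offset": [0.0227,-0.0397,0],"turn": [0,0,1.14]},{"grip": 1,"offset": [0.0227,-0.0397,0],"turn": [0,0,1.14]}], squeeze=15)

```text
time_s: 2.0
tool_pos: [0.3656, 0.1727, 0.198]
tcp_rot: [[-0.981, 0.195, 0.001], [0.195, 0.981, 0.0], [-0.001, 0.001, -1.0]]
force: [0.8, -0.5, -0.5]
opening: 1.0
finger_force: 0.0
```

Emit:
step_arm(plan=[{"grip": 1,"offset": [0.0227,-0.0397,0],"turn": [0,0,1.14]},{"grip": 1,"offset": [0.0227,-0.0397,0],"turn": [0,0,1.14]},{"grip": 1,"offset": [0.0227,-0.0397,0],"turn": [0,0,1.14]},{"grip": 1,"offset": [0.0227,-0.0397,0],"turn": [0,0,1.14]},{"grip": 1,"offset": [0.0227,-0.0397,0],"turn": [0,0,1.14]},{"grip": 1,"offset": [0.0227,-0.0397,0],"turn": [0,0,1.14]},{"grip": 1,"offset": [0.0227,-0.0397,0],"turn": [0,0,1.14]},{"grip": 1,"offset": [0.0227,-0.0397,0],"turn": [0,0,1.14]}])

```text
time_s: 2.8
tool_pos: [0.5472, -0.1451, 0.1977]
tcp_rot: [[-0.999, 0.038, 0.0], [0.038, 0.999, 0.0], [-0.0, 0.0, -1.0]]
force: [0.4, 0.6, -0.2]
opening: 1.001
finger_force: 0.0
```

Emit:
step_arm(plan=[{"grip": 1,"offset": [0.0227,-0.0397,0],"turn": [0,0,1.14]},{"grip": 1,"offset": [0.0227,-0.0397,0],"turn": [0,0,1.14]},{"grip": 1,"offset": [0,0,0],"turn": [0,0,0]}])

```text
time_s: 3.1
tool_pos: [0.5932, -0.2277, 0.1959]
tcp_rot: [[-1.0, 0.002, -0.0], [0.002, 1.0, -0.001], [0.0, -0.001, -1.0]]
force: [-0.3, -0.4, -1.0]
opening: 1.0
finger_force: 0.0
```

Emit:
step_arm(plan=[{"grip": 1,"offset": [0,0,-0.01],"turn": [0,0,-8.2]},{"grip": 1,"offset": [0,0,-0.01],"turn": [0,0,-8.2]},{"grip": 1,"offset": [0,0,-0.01],"turn": [0,0,-8.2]},{"grip": 1,"offset": [0,0,-0.01],"turn": [0,0,-8.2]},{"grip": 1,"offset": [0,0,-0.01],"turn": [0,0,-8.2]},{"grip": 1,"offset": [0,0,-0.01],"turn": [0,0,-8.2]},{"grip": 1,"offset": [0,0,-0.01],"turn": [0,0,-8.2]},{"grip": 1,"offset": [0,0,0],"turn": [0,0,-8.2]}])

```text
time_s: 3.9
tool_pos: [0.5909, -0.2215, 0.1261]
tcp_rot: [[-0.409, 0.912, -0.003], [0.912, 0.409, 0.002], [0.003, -0.002, -1.0]]
force: [-0.1, 1.0, 0.3]
opening: 1.004
finger_force: 0.0
```

Emit:
step_arm(plan=[{"grip": 1,"offset": [0,0,0],"turn": [0,0,-8.2]},{"grip": 1,"offset": [0,0,0],"turn": [0,0,-8.2]},{"grip": 1,"offset": [0,0,0],"turn": [0,0,-8.0]},{"grip": 1,"offset": [0,0,0],"turn": [0,0,0]}])

```text
time_s: 4.3
tool_pos: [0.5918, -0.222, 0.1278]
tcp_rot: [[-0.0, 1.0, -0.0], [1.0, 0.0, 0.0], [0.0, -0.0, -1.0]]
force: [-0.1, 0.2, -0.9]
opening: 0.999
finger_force: 0.0
```

```bash
python3 - <<'E'
from h import *
s=bot.state(); print(s["joints"],s["tool_pos"],s["tcp_rot"])
p=eyes.read_camera("scene"); packs(p,cloud(p)); save(p,"s3.png",(130,170,380,200),2)
E
```

```text
[-0.4802  0.5946  1.307   0.0002  1.2401 -0.4807] [ 0.5918 -0.222   0.1278] [[-0.0004  1.     -0.0001]
 [ 1.      0.0004  0.0002]
 [ 0.0002 -0.0001 -1.    ]]
 blue 606 [ 0.5882 -0.6732] [ 32.2921 123.8675] 178.12471 mean [ 0.5828 -0.6748]
 blue 317 [ 0.3599 -0.2639] [34.9548 53.856 ] 177.43817 mean [ 0.3604 -0.2638]
   white 49 [ 0.3958 -0.2628] all [ 0.3669 -0.2642] [34.9548 67.9513] 177.43814
 blue 197 [0.3579 0.267 ] [56.533  41.9054] 0.9832922 mean [0.3586 0.2669]
   white 36 [0.3959 0.2749] all [0.3659 0.2676] [74.2956 42.1081] 3.5128174
 blue 153 [0.7896 0.2033] [126.3357  54.2631] 27.380344 mean [0.7736 0.1912]
```

View pics/s3.png

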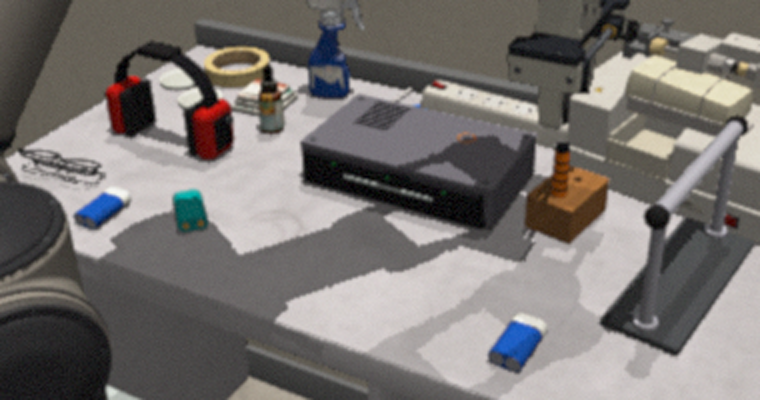

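The scene shows the two blue packs, the pin in its block and the gripper at crop (550,90). The gripper sits higher and further left than I expected, so I check its projection.

```bash
cat >> h.py <<'E'
def proj(p,X): return cv2.projectPoints(np.atleast_2d(X).astype(float),np.array(p["rvec"],float),np.array(p["tvec"],float),np.array([[p["fx"],0,p["cx"]],[0,p["fy"],p["cy"]],[0,0,1.]]),None)[0][:,0]
E
python3 - <<'E'
from h import *
p=eyes.read_camera("scene"); w=cloud(p)
T=np.array(bot.state()["tool_pos"]); im=p["img"].copy()
for d,c in(([0,0,0],(255,0,0)),([.046,0,0],(0,255,0)),([-.046,0,0],(0,0,255))):
    u=proj(p,T+d)[0]; print(u,[int(x) for x in u]); cv2.circle(im,(int(round(u[0])),int(round(u[1]))),1,c,-1)
cv2.imwrite("pics/s4.png",cv2.resize(im[150:290,340:480,::-1],(590,590),interpolation=cv2.INTER_NEAREST))
p=eyes.read_camera("top"); w=cloud(p); q=np.argwhere((w[...,2]>.12)&(abs(w[...,0]-.59)<.12)&(abs(w[...,1]+.22)<.1)); W=w[q[:,0],q[:,1]]
print(len(W),np.nanmin(W,0),np.nanmax(W,0))
E
```

```text
[410.737  235.2424] [410, 235]
[417.2459 226.5966] [417, 226]
[403.7855 244.4761] [403, 244]
4836 [ 0.47   -0.2894  0.1203] [ 0.7057 -0.1201  0.5749]
```

View pics/s4.png

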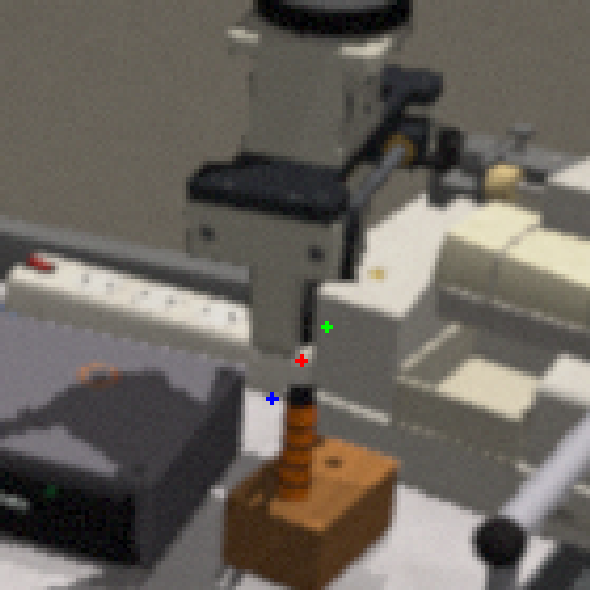

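The TCP projects onto the pin axis, at crop (302,360) with the cap at (301,395). I descend, then centre the pin with two perpendicular grips.

Emit:
step_arm(plan=[{"grip": 1,"offset": [0,0,-0.028],"turn": [0,0,0]},{"grip": 1,"offset": [0,0,-0.027],"turn": [0,0,0]},{"grip": 1,"offset": [0,0,0],"turn": [0,0,0]},{"grip": 0,"offset": [0,0,0],"turn": [0,0,0]},{"grip": 0,"offset": [0,0,0],"turn": [0,0,0]},{"grip": 0,"offset": [0,0,0],"turn": [0,0,0]},{"grip": 0,"offset": [0,0,0],"turn": [0,0,0]},{"grip": 0,"offset": [0,0,0],"turn": [0,0,0]}], squeeze=10)

```text
time_s: 5.25
tool_pos: [0.5922, -0.2228, 0.0735]
tcp_rot: [[-0.002, 1.0, 0.001], [1.0, 0.002, -0.001], [-0.001, 0.001, -1.0]]
force: [0.3, 0.1, -0.8]
opening: 0.614
finger_force: 0.0
```

Emit:
step_arm(plan=[{"grip": 0,"offset": [0,0,0],"turn": [0,0,0]},{"grip": 0,"offset": [0,0,0],"turn": [0,0,0]},{"grip": 0,"offset": [0,0,0],"turn": [0,0,0]}])

```text
time_s: 5.55
tool_pos: [0.592, -0.2226, 0.0727]
tcp_rot: [[-0.001, 1.0, 0.0], [1.0, 0.001, -0.0], [-0.0, 0.0, -1.0]]
force: [1.2, 0.2, -0.5]
opening: 0.351
finger_force: 0.0
```

Emit:
step_arm(plan=[{"grip": 0.6,"offset": [0,0,0],"turn": [0,0,0]},{"grip": 0.6,"offset": [0,0,0],"turn": [0,0,0]},{"grip": 0.6,"offset": [0,0,0],"turn": [0,0,0]},{"grip": 0.6,"offset": [0,0,0],"turn": [0,0,8.2]},{"grip": 0.6,"offset": [0,0,0],"turn": [0,0,8.2]},{"grip": 0.6,"offset": [0,0,0],"turn": [0,0,8.2]},{"grip": 0.6,"offset": [0,0,0],"turn": [0,0,8.2]},{"grip": 0.6,"offset": [0,0,0],"turn": [0,0,8.2]}])

```text
time_s: 6.35
tool_pos: [0.5919, -0.2226, 0.0727]
tcp_rot: [[-0.662, 0.75, 0.0], [0.75, 0.662, 0.0], [0.0, 0.0, -1.0]]
force: [0.8, 0.7, 0.0]
opening: 0.6
finger_force: 0.0
```

Emit:
step_arm(plan=[{"grip": 0.6,"offset": [0,0,0],"turn": [0,0,8.2]},{"grip": 0.6,"offset": [0,0,0],"turn": [0,0,8.2]},{"grip": 0.6,"offset": [0,0,0],"turn": [0,0,8.2]},{"grip": 0.6,"offset": [0,0,0],"turn": [0,0,8.2]},{"grip": 0.6,"offset": [0,0,0],"turn": [0,0,8.2]},{"grip": 0.6,"offset": [0,0,0],"turn": [0,0,8.0]},{"grip": 0.6,"offset": [0,0,0],"turn": [0,0,0]},{"grip": 0,"offset": [0,0,0],"turn": [0,0,0]}])

```text
time_s: 7.15
tool_pos: [0.592, -0.2226, 0.0727]
tcp_rot: [[-1.0, 0.002, -0.0], [0.002, 1.0, 0.0], [0.0, 0.0, -1.0]]
force: [0.6, 0.5, -0.4]
opening: 0.557
finger_force: 0.0
```

Emit:
step_arm(plan=[{"grip": 0,"offset": [0,0,0],"turn": [0,0,0]},{"grip": 0,"offset": [0,0,0],"turn": [0,0,0]},{"grip": 0,"offset": [0,0,0],"turn": [0,0,0]},{"grip": 0,"offset": [0,0,0],"turn": [0,0,0]},{"grip": 0,"offset": [0,0,0],"turn": [0,0,0]},{"grip": 0,"offset": [0,0,0],"turn": [0,0,0]}], squeeze=20)

```text
time_s: 7.75
tool_pos: [0.592, -0.2226, 0.0727]
tcp_rot: [[-1.0, -0.001, 0.0], [-0.001, 1.0, 0.0], [-0.0, 0.0, -1.0]]
force: [-0.4, -0.1, -0.0]
opening: 0.187
finger_force: 20.0
```

Emit:
step_arm(plan=[{"grip": 0.45,"offset": [0,0,0],"turn": [0,0,0]},{"grip": 0.45,"offset": [0,0,0],"turn": [0,0,0]},{"grip": 0.45,"offset": [0,0,0],"turn": [0,0,0]},{"grip": 0.45,"offset": [0,0,0],"turn": [0,0,-8.2]},{"grip": 0.45,"offset": [0,0,0],"turn": [0,0,-8.2]},{"grip": 0.45,"offset": [0,0,0],"turn": [0,0,-8.2]},{"grip": 0.45,"offset": [0,0,0],"turn": [0,0,-8.2]},{"grip": 0.45,"offset": [0,0,0],"turn": [0,0,-8.2]}], squeeze=10)

```text
time_s: 8.55
tool_pos: [0.5919, -0.2227, 0.0727]
tcp_rot: [[-0.752, 0.66, 0.0], [0.66, 0.752, 0.0], [0.0, 0.0, -1.0]]
force: [0.8, -0.3, -0.7]
opening: 0.45
finger_force: 0.0
```

Emit:
step_arm(plan=[{"grip": 0.45,"offset": [0,0,0],"turn": [0,0,-8.2]},{"grip": 0.45,"offset": [0,0,0],"turn": [0,0,-8.2]},{"grip": 0.45,"offset": [0,0,0],"turn": [0,0,-8.2]},{"grip": 0.45,"offset": [0,0,0],"turn": [0,0,-8.2]},{"grip": 0.45,"offset": [0,0,0],"turn": [0,0,-8.2]},{"grip": 0.45,"offset": [0,0,0],"turn": [0,0,-8.0]},{"grip": 0.45,"offset": [0,0,0],"turn": [0,0,0]},{"grip": 0,"offset": [0,0,0],"turn": [0,0,0]}])

```text
time_s: 9.35
tool_pos: [0.5919, -0.2226, 0.0727]
tcp_rot: [[-0.005, 1.0, 0.0], [1.0, 0.005, -0.0], [-0.0, 0.0, -1.0]]
force: [-0.1, -0.5, -0.3]
opening: 0.4
finger_force: 0.0
```

Emit:
step_arm(plan=[{"grip": 0,"offset": [0,0,0],"turn": [0,0,0]},{"grip": 0,"offset": [0,0,0],"turn": [0,0,0]},{"grip": 0,"offset": [0,0,0],"turn": [0,0,0]},{"grip": 0,"offset": [0,0,0],"turn": [0,0,0]},{"grip": 0,"offset": [0,0,0],"turn": [0,0,0]},{"grip": 0,"offset": [0,0,0],"turn": [0,0,0]}])

```text
time_s: 9.95
tool_pos: [0.592, -0.2227, 0.0727]
tcp_rot: [[-0.001, 1.0, 0.0], [1.0, 0.001, -0.0], [-0.0, 0.0, -1.0]]
force: [-0.9, 0.0, -0.4]
opening: 0.19
finger_force: 10.0
```

Emit:
step_arm(plan=[{"grip": 0.45,"offset": [0,0,0],"turn": [0,0,0]},{"grip": 0.45,"offset": [0,0,0],"turn": [0,0,0]},{"grip": 0.45,"offset": [0,0,0],"turn": [0,0,0]},{"grip": 0.45,"offset": [0,0,0],"turn": [0,0,8.2]},{"grip": 0.45,"offset": [0,0,0],"turn": [0,0,8.2]},{"grip": 0.45,"offset": [0,0,0],"turn": [0,0,8.2]},{"grip": 0.45,"offset": [0,0,0],"turn": [0,0,8.2]},{"grip": 0.45,"offset": [0,0,0],"turn": [0,0,8.2]}])

```text
time_s: 10.75
tool_pos: [0.5919, -0.2226, 0.0728]
tcp_rot: [[-0.662, 0.75, 0.0], [0.75, 0.662, 0.0], [0.0, 0.0, -1.0]]
force: [0.1, 0.1, 0.3]
opening: 0.454
finger_force: 0.0
```

Emit:
step_arm(plan=[{"grip": 0.45,"offset": [0,0,0],"turn": [0,0,8.2]},{"grip": 0.45,"offset": [0,0,0],"turn": [0,0,8.2]},{"grip": 0.45,"offset": [0,0,0],"turn": [0,0,8.2]},{"grip": 0.45,"offset": [0,0,0],"turn": [0,0,8.2]},{"grip": 0.45,"offset": [0,0,0],"turn": [0,0,8.2]},{"grip": 0.45,"offset": [0,0,0],"turn": [0,0,8.0]},{"grip": 0.3,"offset": [0,0,0],"turn": [0,0,0]},{"grip": 0,"offset": [0,0,0],"turn": [0,0,0]}])

```text
time_s: 11.55
tool_pos: [0.592, -0.2226, 0.0728]
tcp_rot: [[-1.0, 0.002, 0.0], [0.002, 1.0, 0.0], [-0.0, 0.0, -1.0]]
force: [-1.0, -0.5, 0.1]
opening: 0.326
finger_force: 0.0
```

Emit:
step_arm(plan=[{"grip": 0,"offset": [0,0,0],"turn": [0,0,0]},{"grip": 0,"offset": [0,0,0],"turn": [0,0,0]},{"grip": 0,"offset": [0,0,0],"turn": [0,0,0]},{"grip": 0,"offset": [0,0,0],"turn": [0,0,0]},{"grip": 0,"offset": [0,0,0],"turn": [0,0,0]},{"grip": 0,"offset": [0,0,0],"turn": [0,0,0]}], squeeze=25)

```text
time_s: 12.15
tool_pos: [0.592, -0.2226, 0.0727]
tcp_rot: [[-1.0, -0.001, 0.0], [-0.001, 1.0, 0.0], [-0.0, 0.0, -1.0]]
force: [0.8, 0.0, 0.6]
opening: 0.186
finger_force: 25.0
```

Emit:
step_arm(plan=[{"grip": 0,"offset": [0,0,0.02],"turn": [0,0,0]},{"grip": 0,"offset": [0,0,0.03],"turn": [0,0,0]},{"grip": 0,"offset": [0,0,0.03],"turn": [0,0,0]},{"grip": 0,"offset": [0.014,0.035,0],"turn": [0,0,0]},{"grip": 0,"offset": [0.014,0.035,0],"turn": [0,0,0]},{"grip": 0,"offset": [0.014,0.035,0],"turn": [0,0,0]},{"grip": 0,"offset": [0.015,0.036,-0.014],"turn": [0,0,0]},{"grip": 0,"offset": [0,0,0],"turn": [0,0,0]}])

```text
time_s: 12.95
tool_pos: [0.6492, -0.0765, 0.1368]
tcp_rot: [[-1.0, -0.006, -0.002], [-0.006, 1.0, 0.002], [0.002, 0.002, -1.0]]
force: [-0.5, -0.4, -1.0]
opening: 0.182
finger_force: 25.0
```

```bash
cat > d.py <<'E'
from h import *
T=np.array(bot.state()["tool_pos"]); print(T)
out=[]
for cam,box in (("scene",(345,200,60,60)),("top",(300,170,60,60))):
    p=eyes.read_camera(cam); im=p["img"].copy()
    tip=T-[0,0,.0677]; print(cam,proj(p,[tip,[.649,-.081,.056]]))
    c=proj(p,tip)[0].astype(int); l,t=c-22
    out.append(cv2.resize(im[t:t+44,l:l+44,::-1],(400,400),interpolation=cv2.INTER_NEAREST)); print("crop",l,t)
cv2.imwrite("pics/%s.png"%__import__("sys").argv[1],np.hstack(out))
E
python3 d.py d1
```

```text
[ 0.6492 -0.0765  0.1368]
scene [[360.8483 233.5417]
 [362.3477 238.4824]]
crop 338 211
top [[341.727  198.2171]
 [343.0879 199.508 ]]
crop 319 176
```

View pics/d1.png

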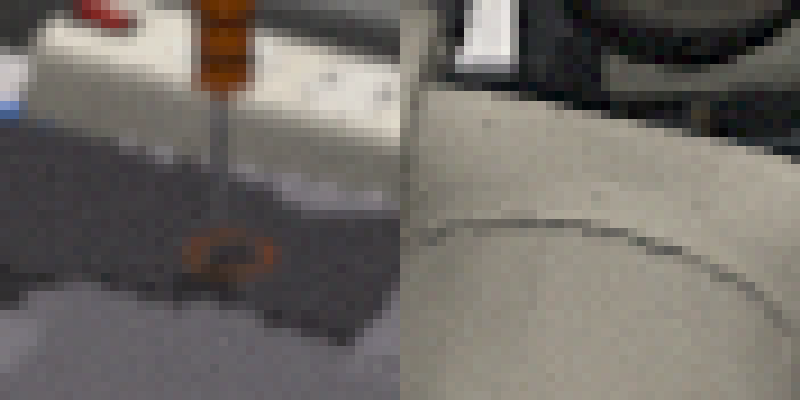

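In the scene crop the ring centre is at (230,255) and the pin shaft is at x≈221. I lower the pin to just above the plate to compare them directly.

Emit:
step_arm(plan=[{"grip": 0,"offset": [0,0,-0.008],"turn": [0,0,0]},{"grip": 0,"offset": [0,0,-0.004],"turn": [0,0,0]},{"grip": 0,"offset": [0,0,0],"turn": [0,0,0]},{"grip": 0,"offset": [0,0,0],"turn": [0,0,0]}])

```text
time_s: 13.45
tool_pos: [0.6488, -0.0825, 0.1267]
tcp_rot: [[-1.0, -0.0, -0.0], [-0.0, 1.0, 0.0], [0.0, 0.0, -1.0]]
force: [-0.6, 0.0, -0.4]
opening: 0.186
finger_force: 25.0
```

```bash
sed -i 's/-22$/-11/; s/44/22/g; s/hstack(out)/hstack(out[:1])/; s/(400,400)/(550,550)/' d.py; python3 d.py d2
```

```text
[ 0.6488 -0.0825  0.1267]
scene [[362.8739 237.6085]
 [362.3477 238.4824]]
crop 351 226
top [[343.6854 199.2968]
 [343.0879 199.508 ]]
crop 332 188
```

View pics/d2.png

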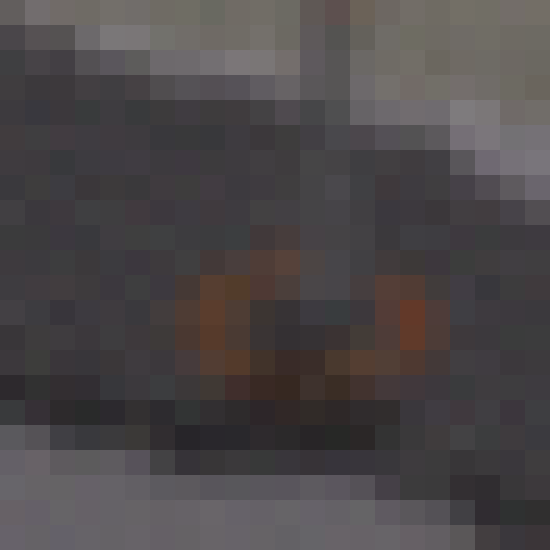

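The pin sits over the ring within about 1 mm: ring centre at crop (312,322), shaft at x≈325. I push it in.

Emit:
step_arm(plan=[{"grip": 0,"offset": [0.0008,0.0005,-0.004],"turn": [0,0,0]},{"grip": 0,"offset": [0,0,-0.004],"turn": [0,0,0]},{"grip": 0,"offset": [0,0,-0.004],"turn": [0,0,0]},{"grip": 0,"offset": [0,0,0],"turn": [0,0,0]}], squeeze=40)

```text
time_s: 13.95
tool_pos: [0.6492, -0.081, 0.1137]
tcp_rot: [[-1.0, -0.001, -0.002], [-0.001, 1.0, 0.0], [0.002, 0.0, -1.0]]
force: [0.5, 0.8, -0.6]
opening: 0.182
finger_force: 40.0
```

Emit:
step_arm(plan=[{"grip": 0,"offset": [0,0,-0.005],"turn": [0,0,0]},{"grip": 0,"offset": [0,0,-0.005],"turn": [0,0,0]},{"grip": 0,"offset": [0,0,-0.005],"turn": [0,0,0]},{"grip": 0,"offset": [0,0,-0.003],"turn": [0,0,0]},{"grip": 0,"offset": [0,0,-0.001],"turn": [0,0,0]},{"grip": 0,"offset": [0,0,0],"turn": [0,0,0]},{"grip": 0,"offset": [0,0,0],"turn": [0,0,0]}])

```text
time_s: 14.65
tool_pos: [0.65, -0.0812, 0.0962]
tcp_rot: [[-1.0, -0.001, 0.001], [-0.001, 1.0, -0.0], [-0.001, -0.0, -1.0]]
force: [0.0, 0.1, 3.3]
opening: 0.179
finger_force: 40.0
```

```bash
cat > e.py <<'E'
from h import *
p=eyes.read_camera("top"); w=cloud(p)
m=(w[...,0]>.36)&(w[...,0]<.545)&(abs(w[...,1]+.0245)<.13)&(w[...,2]>.03)&(w[...,2]<.07)
print(m.sum(),np.nanmin(w[m],0) if m.sum() else "", np.nanmedian(w[m],0) if m.sum() else "")
print(bot.state()["tool_pos"],bot.state()["force"])
E
python3 e.py
```

```text
85 [ 0.4633 -0.1471  0.0301] [ 0.4706 -0.127   0.0453]
[ 0.65   -0.0812  0.0962] [-0.0647  0.4635  4.5449]
```

Emit:
step_arm(plan=[{"grip": 0,"offset": [0,0,0],"turn": [0,0,0]},{"grip": 0,"offset": [0,0,0],"turn": [0,0,0]},{"grip": 0,"offset": [0,0,0],"turn": [0,0,0]},{"grip": 0,"offset": [0,0,0],"turn": [0,0,0]},{"grip": 0,"offset": [0,0,0],"turn": [0,0,0]},{"grip": 0,"offset": [0,0,0.02],"turn": [0,0,0]},{"grip": 0,"offset": [0,0,0.03],"turn": [0,0,0]},{"grip": 0,"offset": [0,0,0],"turn": [0,0,0]}])

```text
time_s: 15.5
tool_pos: [0.6515, -0.0816, 0.1491]
tcp_rot: [[-1.0, -0.001, 0.006], [-0.001, 1.0, -0.001], [-0.006, -0.001, -1.0]]
force: [0.6, -0.1, -0.3]
opening: 0.181
finger_force: 40.0
```

Emit:
step_arm(plan=[{"grip": 0,"offset": [-0.0145,-0.0354,0],"turn": [0,0,0]},{"grip": 0,"offset": [-0.0145,-0.0354,0],"turn": [0,0,0]},{"grip": 0,"offset": [-0.0144,-0.0354,0],"turn": [0,0,0]},{"grip": 0,"offset": [-0.0144,-0.0353,0],"turn": [0,0,0]},{"grip": 0,"offset": [0,0,-0.012],"turn": [0,0,0]},{"grip": 0,"offset": [0,0,0],"turn": [0,0,0]},{"grip": 0,"offset": [0,0,0],"turn": [0,0,0]}])

```text
time_s: 16.2
tool_pos: [0.5917, -0.2215, 0.1325]
tcp_rot: [[-1.0, -0.002, -0.002], [-0.002, 1.0, 0.002], [0.002, 0.002, -1.0]]
force: [-0.9, -0.1, -0.8]
opening: 0.182
finger_force: 40.0
```

```bash
python3 e.py; python3 b.py | grep -E "blue|white|all|crown|bar"
```

```text
252 [ 0.4279 -0.1285  0.03  ] [ 0.5248 -0.0466  0.0347]
[ 0.5921 -0.2214  0.1332] [-0.4015  0.101  -0.351 ]
 blue 1302 [ 0.5673 -0.7645] [106.6903 207.4684] 90.27688 mean [ 0.5577 -0.7547]
   white 284 [ 0.5712 -0.778 ] all [ 0.5545 -0.7659] [265.0001 167.7109] 80.96627
 blue 283 [0.5686 0.5317] [62.2863 43.5172] 55.790417 mean [0.5712 0.5323]
 blue 231 [0.3638 0.2784] [49.0426 32.7924] 1.1965384 mean [0.3633 0.2787]
   white 55 [0.3964 0.2805] all [0.3708 0.2792] [64.0652 34.8267] 4.2213416
 blue 193 [ 0.3637 -0.2561] [32.9527 47.2144] 176.78415 mean [ 0.3624 -0.2588]
   white 28 [ 0.3963 -0.2665] all [ 0.3719 -0.2565] [32.9527 63.5639] 176.78413Traceback (most recent call last):
  File "b.py", line 11, in <module>
    q,n=big(near(.52,.7,-.29,-.16,.095,.125))[0]; P=plane(p,q,.108+.005); print("cap",n,P.mean(0),np.nanmedian(w[q[:,1],q[:,0]],0),np.nanmax(w[q[:,1],q[:,0],2]))
        ~~~~~~~~~~~~~~~~~~~~~~~~~~~~~~~~~~~~~^^^
IndexError: list index out of range
```

Emit:
step_arm(plan=[{"grip": 0,"offset": [0,-0.001,-0.01],"turn": [0,0,0]},{"grip": 0,"offset": [0,0,-0.01],"turn": [0,0,0]},{"grip": 0,"offset": [0,0,-0.008],"turn": [0,0,0]},{"grip": 0,"offset": [0,0,0],"turn": [0,0,0]}])

```text
time_s: 16.7
tool_pos: [0.591, -0.2229, 0.1037]
tcp_rot: [[-1.0, -0.002, -0.003], [-0.002, 1.0, 0.002], [0.003, 0.002, -1.0]]
force: [-0.2, 0.8, 0.1]
opening: 0.177
finger_force: 40.0
```

Emit:
step_arm(plan=[{"grip": 0,"offset": [0,0,-0.012],"turn": [0,0,0]},{"grip": 0,"offset": [0,0,-0.012],"turn": [0,0,0]},{"grip": 0,"offset": [0,0,-0.006],"turn": [0,0,0]},{"grip": 0,"offset": [0,0,0],"turn": [0,0,0]},{"grip": 0.6,"offset": [0,0,0],"turn": [0,0,0]},{"grip": 1,"offset": [0,0,0],"turn": [0,0,0]},{"grip": 1,"offset": [0,0,0],"turn": [0,0,0]},{"grip": 1,"offset": [0,0,0],"turn": [0,0,0]}])

```text
time_s: 17.5
tool_pos: [0.5922, -0.2238, 0.0762]
tcp_rot: [[-1.0, -0.001, 0.001], [-0.001, 1.0, -0.0], [-0.001, -0.0, -1.0]]
force: [0.0, -0.4, 0.1]
opening: 0.477
finger_force: 0.0
```

Emit:
step_arm(plan=[{"grip": 1,"offset": [0,0,0.045],"turn": [0,0,0]},{"grip": 1,"offset": [0,0,0.045],"turn": [0,0,0]},{"grip": 1,"offset": [0,0,0.03],"turn": [0,0,0]},{"grip": 1,"offset": [-0.04,0,0],"turn": [0,0,0]},{"grip": 1,"offset": [-0.04,0,0],"turn": [0,0,0]},{"grip": 1,"offset": [-0.04,0,0],"turn": [0,0,0]},{"grip": 1,"offset": [-0.04,0,0],"turn": [0,0,0]},{"grip": 1,"offset": [0,0,0],"turn": [0,0,0]}])

```text
time_s: 18.3
tool_pos: [0.4279, -0.2228, 0.196]
tcp_rot: [[-1.0, 0.0, -0.002], [0.0, 1.0, 0.001], [0.002, 0.001, -1.0]]
force: [0.2, 0.5, 0.7]
opening: 0.998
finger_force: 0.0
```

```bash
cat > f.py <<'E'
from h import *
p=eyes.read_camera("top"); w=cloud(p); save(p,"t5.png",(230,170,240,170),3.3); packs(p,w)
near=lambda x0,x1,y0,y1,z0,z1:(w[...,0]>x0)&(w[...,0]<x1)&(w[...,1]>y0)&(w[...,1]<y1)&(w[...,2]>z0)&(w[...,2]<z1)
q,n=big(near(.36,.46,-.18,.13,.044,.06))[0]; P=plane(p,q,.05); print("drawer front",n,*rect(P))
for a in (-.14,-.11,-.08,-.05,-.02,.01,.04,.07):
    s=P[(P[:,1]>a)&(P[:,1]<a+.02)]; 
    if len(s): print(round(s[:,0].min(),4),round(s[:,0].max(),4),end="; ")
print(bot.state()["tool_pos"])
q,n=big(near(.55,.68,-.27,-.19,.095,.125))[0]; P=plane(p,q,.111); print("cap",n,P.mean(0),np.nanmax(w[q[:,1],q[:,0],2]))
E
python3 f.py
```

```text
blue 1313 [ 0.5673 -0.7645] [106.6903 207.4684] 90.27688 mean [ 0.5575 -0.7551]
   white 153 [ 0.5713 -0.758 ] all [ 0.5566 -0.7524] [237.64   167.7109] 80.96627
 blue 284 [0.5684 0.5314] [62.9026 43.5172] 55.79036 mean [0.5712 0.5322]
 blue 230 [0.3638 0.2784] [49.0426 32.7924] 1.1965384 mean [0.3631 0.2787]
   white 53 [0.3964 0.2803] all [0.371  0.2786] [63.2978 32.7924] 1.1964203
 blue 117 [ 0.2757 -0.5792] [18.1327 70.2253] 92.364716 mean [ 0.2753 -0.5763]
drawer front 330 [ 0.43   -0.0248] [ 10.7203 241.385 ] 90.05695
0.4268 0.4353; 0.4248 0.4331; 0.4252 0.4337; 0.4258 0.4342; 0.4263 0.4348; 0.4269 0.4353; 0.4249 0.4332; 0.4253 0.4337; [ 0.4305 -0.2236  0.1965]
cap 44 [ 0.5901 -0.2217  0.111 ] 0.11921105505625253
```

View pics/t5.png

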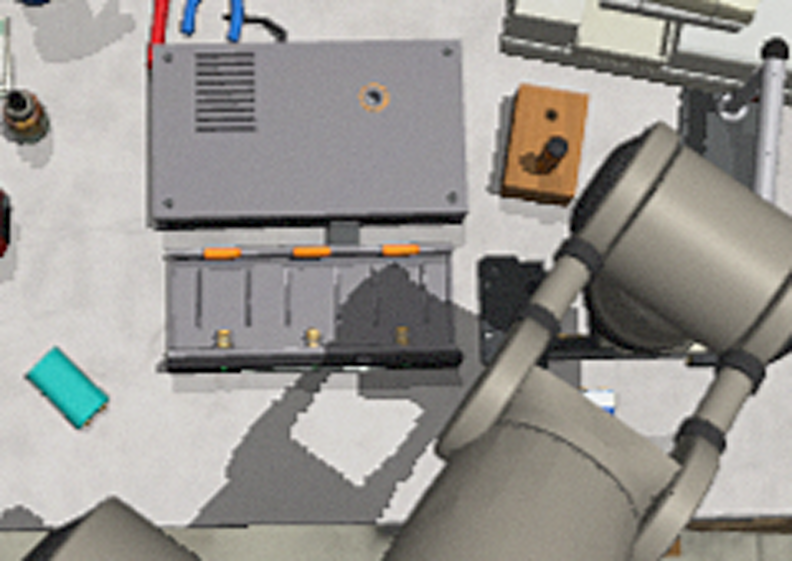

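The drawer is out, with nibs at crop (221,252), (311,251) and (401,249) and brass contacts at (223,338), (312,337) and (402,335). I refine the bay y positions from the nibs and contacts.

```bash
cat > g.py <<'E'
from h import *
for k in range(2):
    p=eyes.read_camera("top"); w=cloud(p); H=hsv(p)
    reg=(w[...,0]>.42)&(w[...,0]<.545)&(abs(w[...,1]+.025)<.13)
    o=reg&(H[...,0]<22)&(H[...,0]>5)&(H[...,1]>150)&(w[...,0]>.5)
    for q,n in big(o)[:3]:
        P=plane(p,q,.037); S=H[q[:,1],q[:,0],1]; print("nib",n,(P*S[:,None]).sum(0)/S.sum(),(P.min(0)+P.max(0))/2,np.ptp(P[:,1]))
    o=reg&(H[...,0]<32)&(H[...,0]>12)&(H[...,1]>90)&(w[...,0]<.49)
    for q,n in big(o)[:3]:
        P=plane(p,q,.025); print("contact",n,P.mean(0),(P.min(0)+P.max(0))/2,P.max(0))
E
python3 g.py
```

```text
nib 40 [0.5219 0.0498 0.037 ] [0.5221 0.0492 0.037 ] 0.027699993030980447
nib 38 [ 0.5221 -0.0996  0.037 ] [ 0.5222 -0.1003  0.037 ] 0.027881230891868142
nib 32 [ 0.5221 -0.0251  0.037 ] [ 0.5221 -0.0255  0.037 ] 0.027795784079888655
contact 10 [ 0.454  -0.0248  0.025 ] [ 0.4541 -0.0256  0.025 ] [ 0.4569 -0.0214  0.025 ]
contact 9 [0.456 0.05  0.025] [0.4555 0.049  0.025 ] [0.4583 0.0531 0.025 ]
contact 7 [ 0.457  -0.0998  0.025 ] [ 0.4568 -0.1004  0.025 ] [ 0.4583 -0.0962  0.025 ]
nib 40 [0.5219 0.0498 0.037 ] [0.5221 0.0492 0.037 ] 0.027699993030980447
nib 39 [ 0.5222 -0.0997  0.037 ] [ 0.5222 -0.1003  0.037 ] 0.027881230891868142
nib 32 [ 0.522 -0.025  0.037] [ 0.5221 -0.0255  0.037 ] 0.027795784079888655
contact 10 [ 0.454  -0.0248  0.025 ] [ 0.4541 -0.0256  0.025 ] [ 0.4569 -0.0214  0.025 ]
contact 8 [0.4565 0.0496 0.025 ] [0.4555 0.0489 0.025 ] [0.4583 0.0531 0.025 ]
contact 7 [ 0.457  -0.0998  0.025 ] [ 0.4568 -0.1004  0.025 ] [ 0.4583 -0.0962  0.025 ]
```

Emit:
step_arm(plan=[{"grip": 0.65,"offset": [-0.03,-0.017,0],"turn": [0,0,0]},{"grip": 0.65,"offset": [-0.029,-0.016,0],"turn": [0,0,0]},{"grip": 0.65,"offset": [0,0,-0.045],"turn": [0,0,0]},{"grip": 0.65,"offset": [0,0,-0.045],"turn": [0,0,0]},{"grip": 0.65,"offset": [0,0,-0.045],"turn": [0,0,0]},{"grip": 0.65,"offset": [0,0,0],"turn": [0,0,0]},{"grip": 0.65,"offset": [0,0,0],"turn": [0,0,0]}], squeeze=20)

```text
time_s: 19.15
tool_pos: [0.3739, -0.2569, 0.061]
tcp_rot: [[-1.0, -0.002, -0.001], [-0.002, 1.0, 0.001], [0.001, 0.001, -1.0]]
force: [-0.5, -0.4, 0.7]
opening: 0.651
finger_force: 0.0
```

Emit:
step_arm(plan=[{"grip": 0.65,"offset": [-0.0024,0,-0.03],"turn": [0,0,0]},{"grip": 0.65,"offset": [0,0,-0.0225],"turn": [0,0,0]},{"grip": 0.65,"offset": [0,0,0],"turn": [0,0,0]},{"grip": 0.65,"offset": [0,0,0],"turn": [0,0,0]}])

```text
time_s: 19.55
tool_pos: [0.3721, -0.2578, 0.0102]
tcp_rot: [[-1.0, -0.002, 0.002], [-0.002, 1.0, -0.002], [-0.002, -0.002, -1.0]]
force: [0.6, 1.0, 0.3]
opening: 0.652
finger_force: 0.0
```

Emit:
step_arm(plan=[{"grip": 0,"offset": [0,0,0],"turn": [0,0,0]},{"grip": 0,"offset": [0,0,0],"turn": [0,0,0]},{"grip": 0,"offset": [0,0,0],"turn": [0,0,0]},{"grip": 0,"offset": [0,0,0],"turn": [0,0,0]},{"grip": 0,"offset": [0,0,0],"turn": [0,0,0]},{"grip": 0,"offset": [0,0,0],"turn": [0,0,0]}])

```text
time_s: 20.15
tool_pos: [0.3706, -0.2566, 0.0083]
tcp_rot: [[-1.0, -0.001, 0.0], [-0.001, 1.0, 0.0], [-0.0, 0.0, -1.0]]
force: [0.9, -0.3, 0.1]
opening: 0.18
finger_force: 0.0
```

```bash
python3 - <<'E'
from h import *
p=eyes.read_camera("scene"); w=cloud(p); packs(p,w); save(p,"s6.png",(330,250,160,120),5)
print(bot.state()["tool_pos"],bot.state()["opening"],proj(p,bot.state()["tool_pos"]))
p=eyes.read_camera("top"); packs(p,cloud(p))
E
```

```text
blue 605 [ 0.5882 -0.6732] [ 32.2921 123.8675] 178.12471 mean [ 0.5831 -0.6748]
 blue 301 [ 0.3599 -0.264 ] [34.7735 53.8237] 177.22166 mean [ 0.3597 -0.2642]
 blue 197 [0.3582 0.2668] [43.9737 55.468 ] 178.33653 mean [0.3589 0.2669]
   white 41 [0.3953 0.2736] all [0.366  0.2682] [73.8994 43.5423] 2.6701915
 blue 174 [0.7907 0.2049] [132.6984  60.5492] 33.927174 mean [0.7794 0.1976]
[ 0.3705 -0.2566  0.0082] 0.13340527334476088 [[386.5544 340.7135]]
 blue 1312 [ 0.5673 -0.7646] [106.551  207.4709] 90.193306 mean [ 0.5579 -0.7547]
   white 170 [ 0.5719 -0.7648] all [ 0.5566 -0.7524] [237.64   167.7109] 80.96627
 blue 281 [0.5683 0.5319] [62.2863 44.2649] 55.790417 mean [0.5713 0.5323]
 blue 231 [0.3638 0.2784] [49.0426 32.7924] 1.1965384 mean [0.3631 0.2787]
   white 53 [0.3957 0.2807] all [0.3709 0.2813] [63.2251 38.1358] 0.9418808
 blue 118 [ 0.2756 -0.5792] [18.2994 70.2253] 92.364716 mean [ 0.2753 -0.5763]
```

View pics/s6.png

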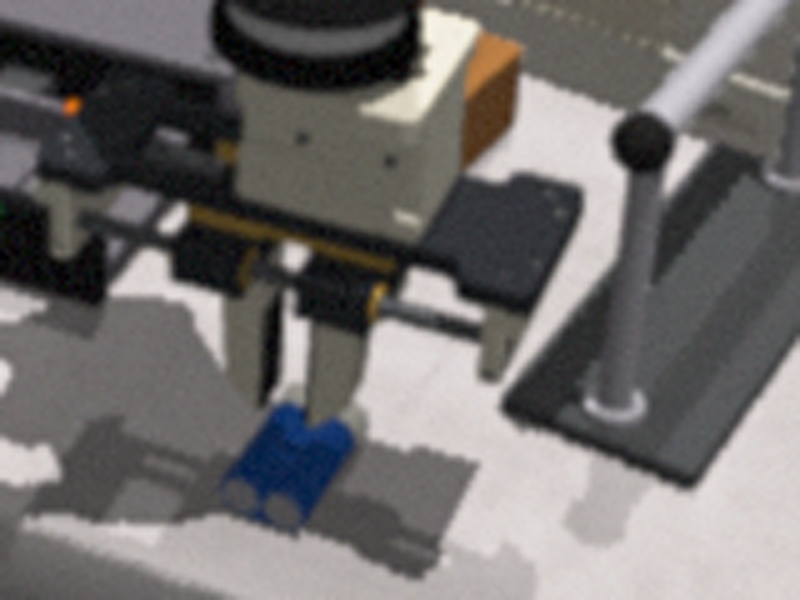

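The fingers closed without gripping, and they appear above the pack's top at crop (330,415) with the pack unmoved. I check the depth to find the actual fingertip position.

```bash
python3 - <<'E'
from h import *
p=eyes.read_camera("scene"); w=cloud(p)
s=bot.state(); print(s["tool_pos"],s["opening"],s["force"],s["finger_force"])
for cu,cv in((330,330),(330,380),(330,400),(330,412),(330,430),(300,450),(250,390),(240,360),(280,490),(350,395),(420,400)):
    u,v=int(330+cu/5),int(250+cv/5); print((cu,cv),w[v,u],p["img"][v,u])
E
```

```text
[ 0.3705 -0.2566  0.0082] 0.045133669413393314 [0.044  1.3688 0.6018] 0.0
(330, 330) [ 0.3592 -0.276   0.0846] [89 86 75]
(330, 380) [ 0.3611 -0.2767  0.0597] [100  96  89]
(330, 400) [ 0.3613 -0.2773  0.0501] [100  99  89]
(330, 412) [ 0.3952 -0.2668  0.0155] [119 120 120]
(330, 430) [ 0.3839 -0.2709  0.0156] [ 22  56 109]
(300, 450) [ 0.3662 -0.2651  0.0168] [14 39 74]
(250, 390) [ 0.3615 -0.245   0.0427] [100  98  89]
(240, 360) [ 0.3613 -0.2404  0.0559] [100  96  87]
(280, 490) [ 0.3425 -0.266   0.0158] [32 45 75]
(350, 395) [ 0.4266 -0.2648 -0.001 ] [194 189 186]
(420, 400) [ 0.4372 -0.2913 -0.0016] [218 211 210]
```

Emit:
step_arm(plan=[{"grip": 0.65,"offset": [0,0,0.03],"turn": [0,0,0]},{"grip": 0.65,"offset": [0,0,0.03],"turn": [0,0,0]},{"grip": 0.65,"offset": [0,0,0.03],"turn": [0,0,0]},{"grip": 0.65,"offset": [0,0,0.03],"turn": [0,0,0]},{"grip": 0.65,"offset": [0,0,0],"turn": [0,0,0]},{"grip": 0.65,"offset": [0,0,0],"turn": [0,0,0]},{"grip": 0.65,"offset": [0,0,0],"turn": [0,0,0]}])

```text
time_s: 21.0
tool_pos: [0.37, -0.2561, 0.1273]
tcp_rot: [[-1.0, -0.001, -0.001], [-0.001, 1.0, 0.001], [0.001, 0.001, -1.0]]
force: [0.0, 0.4, -0.3]
opening: 0.603
finger_force: 0.0
```

```bash
python3 - <<'E'
from h import *
p=eyes.read_camera("scene"); w=cloud(p); T=np.array(bot.state()["tool_pos"]); print(T,bot.state()["opening"])
m=(abs(w[...,0]-T[0])<.03)&(abs(w[...,1]-T[1])<.06)&(w[...,2]>.04)&(w[...,2]<.22)
W=w[m]; 
for z in np.arange(.04,.22,.01):
    s=W[(W[:,2]>=z)&(W[:,2]<z+.01)]
    if len(s): print(round(z,3),len(s),s.min(0)[:2],s.max(0)[:2])
u,v=proj(p,T)[0].astype(int); print(u,v); save(p,"s7.png",(u-60,v-70,120,110),5)
for n in ("pack_1",): print([(b["score"],b["extent"]) for b in boxes_of(p,n)])
packs(p,w)
E
```

```text
[ 0.3699 -0.256   0.1271] 0.6283708248619154
0.15 24 [ 0.3583 -0.2904] [ 0.3781 -0.2232]
0.16 88 [ 0.3578 -0.3018] [ 0.3784 -0.2147]
0.17 113 [ 0.3569 -0.3029] [ 0.3788 -0.2115]
0.18 127 [ 0.3567 -0.3038] [ 0.3823 -0.2117]
0.19 129 [ 0.357  -0.3042] [ 0.3797 -0.2113]
0.2 110 [ 0.3572 -0.3048] [ 0.3803 -0.2113]
0.21 30 [ 0.3561 -0.3154] [ 0.3817 -0.2196]
389 291
[(0.91, [373.9, 329.4, 28.6, 29.3]), (0.7, [217.1, 265.8, 16.6, 19.1]), (0.7, [393.0, 259.3, 41.8, 34.0]), (0.57, [171.1, 253.5, 19.6, 22.2])]
 blue 601 [ 0.5864 -0.6731] [ 32.2921 120.2521] 178.1247 mean [ 0.5825 -0.6747]
 blue 316 [ 0.3587 -0.2638] [34.967  56.3073] 177.2217 mean [ 0.3601 -0.264 ]
 blue 172 [0.7911 0.2051] [131.8693  60.5492] 33.927177 mean [0.7799 0.1985]
 blue 141 [0.3817 0.2982] [65.6167 33.5779] 47.03683 mean [0.381  0.3017]
   white 35 [0.414  0.3106] all [0.3838 0.3034] [78.3477 38.3982] 23.881416
```

View pics/s7.png

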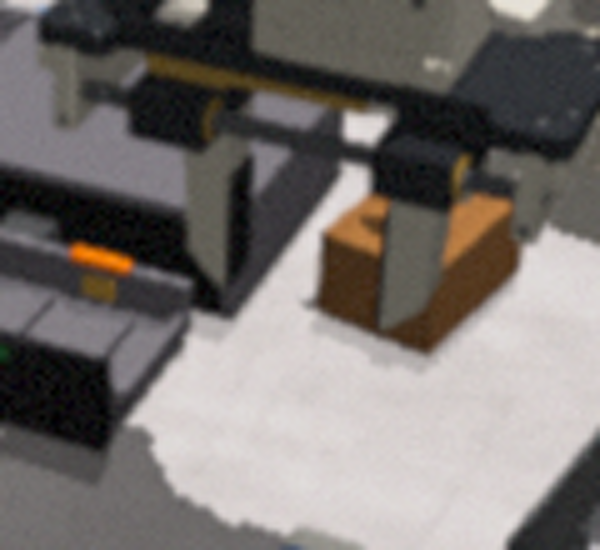

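The fingertips end near z≈0.15 while the TCP reads 0.127, with the tips at crop (220,305) and (385,325). The real tips therefore sit well above the reported TCP. The left pack was also knocked, to about (0.381, 0.30). I descend over the right pack in steps, watching the force.

Emit:
step_arm(plan=[{"grip": 0.65,"offset": [0.0015,-0.0005,-0.035],"turn": [0,0,0]},{"grip": 0.65,"offset": [0,0,-0.035],"turn": [0,0,0]},{"grip": 0.65,"offset": [0,0,-0.035],"turn": [0,0,0]},{"grip": 0.65,"offset": [0,0,-0.014],"turn": [0,0,0]},{"grip": 0.65,"offset": [0,0,0],"turn": [0,0,0]},{"grip": 0.65,"offset": [0,0,-0.003],"turn": [0,0,0]},{"grip": 0.65,"offset": [0,0,-0.003],"turn": [0,0,0]},{"grip": 0.65,"offset": [0,0,0],"turn": [0,0,0]}])

```text
time_s: 21.9
tool_pos: [0.3724, -0.2574, 0.0037]
tcp_rot: [[-1.0, -0.001, 0.001], [-0.001, 1.0, -0.001], [-0.001, -0.001, -1.0]]
force: [0.2, -1.2, 0.6]
opening: 0.651
finger_force: 0.0
```

```bash
cat > t.py <<'E'
from h import *
s=bot.state(); T=np.array(s["tool_pos"]); print(T,s["opening"],s["force"])
p=eyes.read_camera("scene"); w=cloud(p)
m=(abs(w[...,0]-T[0])<.03)&(abs(w[...,1]-T[1])<.06)&(w[...,2]>T[2]-.01)&(w[...,2]<.22)
W=w[m]
for z in np.arange(0,.1,.005):
    s=W[(W[:,2]>=z)&(W[:,2]<z+.005)]
    if len(s): print(round(z,3),len(s),s.min(0)[:2],s.max(0)[:2])
E
python3 t.py
```

```text
[ 0.3724 -0.2574  0.0037] 0.6509341669194715 [ 0.241  -1.2092  0.6236]
0.0 100 [ 0.3425 -0.3172] [ 0.4022 -0.1975]
0.005 26 [ 0.3425 -0.2792] [ 0.3942 -0.2416]
0.01 62 [ 0.343  -0.2781] [ 0.4009 -0.2423]
0.015 317 [ 0.3424 -0.2769] [ 0.4023 -0.2438]
0.02 2 [ 0.3493 -0.2591] [ 0.3979 -0.2527]
0.03 14 [ 0.3608 -0.2938] [ 0.381  -0.2257]
0.035 26 [ 0.3605 -0.2999] [ 0.3807 -0.2173]
0.04 39 [ 0.3585 -0.3054] [ 0.3821 -0.2116]
0.045 49 [ 0.3601 -0.3058] [ 0.3828 -0.2135]
0.05 44 [ 0.359  -0.3061] [ 0.3802 -0.2133]
0.055 48 [ 0.3603 -0.3065] [ 0.3794 -0.213 ]
0.06 46 [ 0.3597 -0.3068] [ 0.3817 -0.2131]
0.065 52 [ 0.3582 -0.3073] [ 0.38   -0.2131]
0.07 50 [ 0.3594 -0.3075] [ 0.3787 -0.2132]
0.075 54 [ 0.3597 -0.3075] [ 0.3805 -0.2107]
0.08 15 [ 0.3589 -0.3067] [ 0.3709 -0.2186]
0.085 10 [ 0.3601 -0.227 ] [ 0.3823 -0.2211]
0.09 6 [ 0.3589 -0.2276] [ 0.3819 -0.2229]
0.095 7 [ 0.3715 -0.2268] [ 0.3821 -0.226 ]
```

Emit:
step_arm(plan=[{"grip": 0.65,"offset": [0,0,-0.004],"turn": [0,0,0]},{"grip": 0.65,"offset": [0,0,-0.004],"turn": [0,0,0]},{"grip": 0.65,"offset": [0,0,-0.003],"turn": [0,0,0]},{"grip": 0.65,"offset": [0,0,0],"turn": [0,0,0]}])

```text
time_s: 22.35
tool_pos: [0.3718, -0.2569, -0.0082]
tcp_rot: [[-1.0, -0.001, -0.001], [-0.001, 1.0, 0.001], [0.001, 0.001, -1.0]]
force: [0.3, 0.4, -0.1]
opening: 0.648
finger_force: 0.0
```

```bash
python3 t.py | head -8
```

```text
[ 0.3718 -0.2569 -0.0082] 0.6482229368784792 [ 0.3476  0.3571 -0.115 ]
0.0 90 [ 0.3418 -0.3144] [ 0.401 -0.197]
0.005 24 [ 0.3429 -0.2793] [ 0.3942 -0.2411]
0.01 85 [ 0.3419 -0.2788] [ 0.4007 -0.2419]
0.015 291 [ 0.3419 -0.2775] [ 0.4017 -0.2219]
0.02 25 [ 0.345  -0.2948] [ 0.3792 -0.2227]
0.025 26 [ 0.36   -0.3018] [ 0.3783 -0.2181]
0.03 45 [ 0.3592 -0.3048] [ 0.3793 -0.2136]
```

The real tip sits about 28 mm above the reported TCP, with no contact at z = -0.008. I go down to a real tip height of about 8.5 mm and grip.

Emit:
step_arm(plan=[{"grip": 0.65,"offset": [0,0,-0.004],"turn": [0,0,0]},{"grip": 0.65,"offset": [0,0,-0.004],"turn": [0,0,0]},{"grip": 0.65,"offset": [0,0,-0.003],"turn": [0,0,0]},{"grip": 0.65,"offset": [0,0,0],"turn": [0,0,0]},{"grip": 0,"offset": [0,0,0],"turn": [0,0,0]},{"grip": 0,"offset": [0,0,0],"turn": [0,0,0]},{"grip": 0,"offset": [0,0,0],"turn": [0,0,0]},{"grip": 0,"offset": [0,0,0],"turn": [0,0,0]}], squeeze=15)

```text
time_s: 23.2
tool_pos: [0.3722, -0.2572, -0.0186]
tcp_rot: [[-1.0, -0.001, 0.0], [-0.001, 1.0, -0.0], [-0.0, -0.0, -1.0]]
force: [-0.5, -0.1, 0.8]
opening: 0.388
finger_force: 14.8
```

Emit:
step_arm(plan=[{"grip": 0,"offset": [0,0,0],"turn": [0,0,0]},{"grip": 0,"offset": [0,0,0],"turn": [0,0,0]}], squeeze=45)

```text
time_s: 23.4
tool_pos: [0.3722, -0.2572, -0.0186]
tcp_rot: [[-1.0, -0.001, 0.0], [-0.001, 1.0, -0.0], [-0.0, -0.0, -1.0]]
force: [-0.3, -0.7, 1.1]
opening: 0.382
finger_force: 44.7
```

```bash
python3 t.py | head -8;python3 -c "
from h import *
p=eyes.read_camera('scene'); packs(p,cloud(p))"
```

```text
[ 0.3722 -0.2572 -0.0186] 0.3819190034291921 [-0.3277 -0.6582  1.0633]
0.0 92 [ 0.3423 -0.3171] [ 0.4021 -0.1996]
0.005 19 [ 0.3422 -0.2767] [ 0.3641 -0.2378]
0.01 67 [ 0.3423 -0.2834] [ 0.4015 -0.233 ]
0.015 299 [ 0.3425 -0.2869] [ 0.4017 -0.2291]
0.02 44 [ 0.3583 -0.2933] [ 0.3964 -0.2246]
0.025 48 [ 0.3584 -0.2936] [ 0.3818 -0.2246]
0.03 49 [ 0.3595 -0.294 ] [ 0.3808 -0.2241]
 blue 607 [ 0.5872 -0.6731] [ 32.2921 121.9719] 178.1247 mean [ 0.5831 -0.6748]
 blue 288 [ 0.3593 -0.2614] [56.3335 35.0802] 4.1769357 mean [ 0.3596 -0.2608]
 blue 150 [0.788  0.2046] [126.0194  53.5455] 29.947369 mean [0.7717 0.1898]
 blue 147 [0.3811 0.2981] [65.9092 33.6893] 43.539482 mean [0.3805 0.3017]
   white 35 [0.414  0.3106] all [0.3838 0.3034] [78.3477 38.3982] 23.881416
```

Emit:
step_arm(plan=[{"grip": 0,"offset": [0,0,0.03],"turn": [0,0,0]},{"grip": 0,"offset": [0,0,0.045],"turn": [0,0,0]},{"grip": 0,"offset": [0,0,0.045],"turn": [0,0,0]},{"grip": 0,"offset": [0.0253,0.0314,0],"turn": [0,-6.67,0]},{"grip": 0,"offset": [0.0253,0.0314,0],"turn": [0,-6.67,0]},{"grip": 0,"offset": [0.0253,0.0314,0],"turn": [0,-6.66,0]},{"grip": 0,"offset": [0.0253,0.0314,0],"turn": [0,0,0]},{"grip": 0,"offset": [0.0252,0.0313,0],"turn": [0,0,0]}])

```text
time_s: 24.3
tool_pos: [0.498, -0.0991, 0.101]
tcp_rot: [[-0.94, 0.001, 0.342], [0.001, 1.0, -0.0], [-0.342, 0.0, -0.94]]
force: [0.4, -0.9, -1.2]
opening: 0.388
finger_force: 44.7
```

Emit:
step_arm(plan=[{"grip": 0,"offset": [0,0,0],"turn": [0,0,0]},{"grip": 0,"offset": [0,0,0],"turn": [0,0,0]},{"grip": 0,"offset": [0,0,0],"turn": [0,0,0]}])

```text
time_s: 24.6
tool_pos: [0.4978, -0.1006, 0.1009]
tcp_rot: [[-0.94, -0.001, 0.341], [-0.001, 1.0, 0.0], [-0.341, -0.0, -0.94]]
force: [0.4, -0.6, -1.5]
opening: 0.384
finger_force: 44.7
```

```bash
python3 - <<'E'
from h import *
s=bot.state(); T=np.array(s["tool_pos"]); print(T,s["opening"],s["tcp_rot"])
p=eyes.read_camera("scene"); w=cloud(p); th=np.radians(20); c,sn=np.cos(th),np.sin(th)
A=T+[-.0337*c-.0186*sn,0,-.0337*sn+.0186*c]
pts=[A+[0,y,0] for y in(-.018,.018)]; pts+=[q+np.array([.066*c,0,.066*sn]) for q in pts]; pts+=[q+np.array([-.019*sn,0,.019*c]) for q in pts]
im=p["img"].copy(); U=proj(p,pts); l,t=(U.mean(0)-[40,35]).astype(int)
big_=cv2.resize(im[t:t+70,l:l+80,::-1],None,fx=9,fy=9,interpolation=cv2.INTER_CUBIC)
for k,u in enumerate(U): cv2.circle(big_,tuple(((u-[l,t]+.5)*9).astype(int)),4,(0,255,255),1)
cv2.imwrite("pics/s8.png",big_); print(A)
E
```

```text
[ 0.4978 -0.1006  0.1009] 0.38400295638721693 [[-0.94   -0.001   0.3412]
 [-0.001   1.      0.0002]
 [-0.3412 -0.0002 -0.94  ]]
[ 0.4598 -0.1006  0.1069]
```

View pics/s8.png

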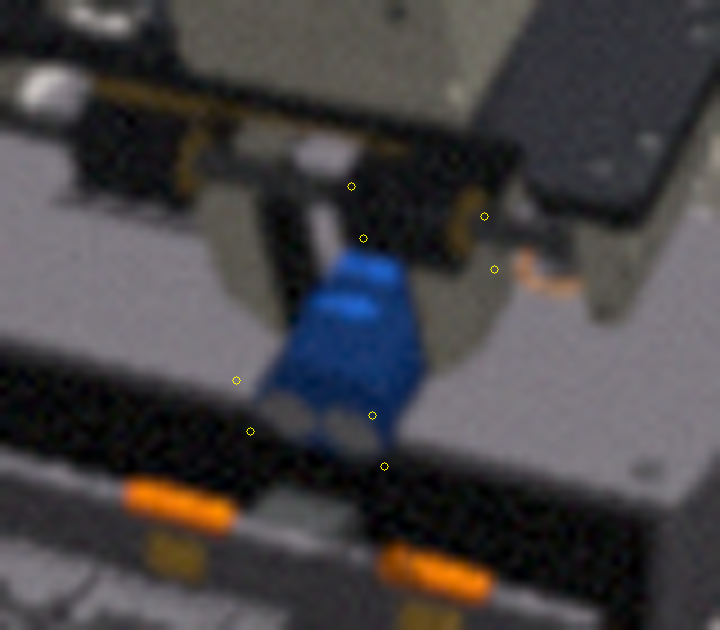

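The observed negative end, with its bottom-right corner at crop (395,455), is about 12 px right of and 15 px above my prediction of (384,466). I resolve this with depth.

```bash
cat > m.py <<'E'
from h import *
s=bot.state(); T=np.array(s["tool_pos"]); print(T,s["time_s"],s["force"])
p=eyes.read_camera("scene"); w=cloud(p); H=hsv(p)
m=(abs(w[...,1]-T[1])<.03)&(abs(w[...,0]-T[0])<.07)&(w[...,2]>T[2]-.03)&(w[...,2]<T[2]+.1)
b=m&(H[...,0]>100)&(H[...,0]<125)&(H[...,1]>110)
W=w[b]; print(b.sum(),W.min(0),W.max(0))
x=W[:,0]
for a in np.arange(x.min(),x.max(),.005):
    q=W[(x>=a)&(x<a+.005)]; print(round(a,4),len(q),"z",round(q[:,2].min(),4),round(np.median(q[:,2]),4),round(q[:,2].max(),4),"y",q[:,1].min().round(4),q[:,1].max().round(4))
# finger surfaces: grey-olive near tool
g=m&(H[...,1]<60)&(H[...,2]<130)&(abs(abs(w[...,1]-T[1])-.028)<.012)
print("finger pts lowest",np.sort(w[g][:,2])[:10])
E
python3 m.py
```

```text
[ 0.4978 -0.101   0.101 ] 24.65 [ 0.1882 -0.8228 -1.3094]
241 [ 0.4284 -0.1307  0.1074] [ 0.4987 -0.0838  0.185 ]
0.4284 5 z 0.18 0.1832 0.185 y -0.1307 -0.1257Traceback (most recent call last):
  File "m.py", line 9, in <module>
    q=W[(x>=a)&(x<a+.005)]; print(round(a,4),len(q),"z",round(q[:,2].min(),4),round(np.median(q[:,2]),4),round(q[:,2].max(),4),"y",q[:,1].min().round(4),q[:,1].max().round(4))
                                                              ~~~~~~~~~~^^
    return umr_minimum(a, axis, None, out, keepdims, initial, where)
ValueError: zero-size array to reduction operation minimum which has no identity
```

```bash
sed -i 's/q=W\[(x>=a)&(x<a+.005)\]; /q=W[(x>=a)\&(x<a+.005)]\n    if len(q): /; s/T\[2\]+.1)/T[2]+.06)/' m.py; python3 m.py
```

```text
[ 0.4979 -0.1012  0.1011] 24.7 [ 0.0921 -0.2774 -0.097 ]
226 [ 0.4544 -0.1211  0.108 ] [ 0.4982 -0.0841  0.1394]
0.4544 23 z 0.1192 0.124 0.1265 y -0.1173 -0.0924
0.4594 35 z 0.108 0.1251 0.1282 y -0.1211 -0.0895
0.4644 29 z 0.1209 0.1269 0.1329 y -0.1207 -0.0902
0.4694 28 z 0.1216 0.1282 0.1329 y -0.121 -0.0873
0.4744 32 z 0.1239 0.1311 0.1352 y -0.1199 -0.0878
0.4794 26 z 0.1286 0.1324 0.1357 y -0.1166 -0.0845
0.4844 20 z 0.1297 0.1345 0.1367 y -0.113 -0.0853
0.4894 21 z 0.1301 0.1361 0.1394 y -0.1097 -0.0841
0.4944 12 z 0.1361 0.1384 0.1392 y -0.1052 -0.0884
finger pts lowest [0.1086 0.1166 0.1174 0.1239 0.1257 0.1263 0.1265 0.1266 0.1273 0.1275]
```

```bash
python3 - <<'E'
from h import *
p=eyes.read_camera("scene"); w=cloud(p); H=hsv(p)
o=(w[...,0]>.49)&(w[...,0]<.56)&(abs(w[...,1]+.025)<.13)&(w[...,2]<.045)&(H[...,0]<22)&(H[...,0]>5)&(H[...,1]>150)
for q,n in big(o)[:3]:
    W=w[q[:,1],q[:,0]]; print("nib",n,np.nanmedian(W,0),(np.nanmin(W,0)+np.nanmax(W,0))/2,np.nanmin(W,0)[1],np.nanmax(W,0)[1],plane(p,q,.033).mean(0))
T=np.array(bot.state()["tool_pos"]); print(T)
# pack neg face: grey discs + blue at x<.462
m=(abs(w[...,1]-T[1])<.03)&(w[...,0]>.45)&(w[...,0]<.463)&(w[...,2]>.105)&(w[...,2]<.128)
W=w[m]; print(len(W),W.min(0),W.max(0),(W.min(0)+W.max(0))/2)
E
```

```text
nib 44 [ 0.5226 -0.1013  0.0344] [ 0.5229 -0.1016  0.0326] -0.11666302280250654 -0.08648026177290072 [ 0.5235 -0.1015  0.033 ]
nib 41 [ 0.5226 -0.0268  0.0331] [ 0.5235 -0.0269  0.0331] -0.040983016364127725 -0.012724000950853858 [ 0.5229 -0.0271  0.033 ]
nib 39 [0.5223 0.048  0.0334] [0.5239 0.0483 0.0329] 0.03363958642986677 0.06299215298216505 [0.5232 0.0475 0.033 ]
[ 0.498  -0.1012  0.1012]
110 [ 0.4538 -0.1201  0.1069] [ 0.4628 -0.0845  0.1277] [ 0.4583 -0.1023  0.1173]
```

Pack and nib agree in y within 1 mm in the same camera, and the depth confirms the tilt geometry. I descend.

Emit:
step_arm(plan=[{"grip": 0,"offset": [0,0.0005,-0.035],"turn": [0,0,0]},{"grip": 0,"offset": [0,0,-0.036],"turn": [0,0,0]},{"grip": 0,"offset": [-0.0007,0,-0.009],"turn": [0,0,0]},{"grip": 0,"offset": [-0.0007,0,-0.009],"turn": [0,0,0]},{"grip": 0,"offset": [0,0,0],"turn": [0,0,0]},{"grip": 0,"offset": [0,0,0],"turn": [0,0,0]}])

```text
time_s: 25.4
tool_pos: [0.4973, -0.1004, 0.0125]
tcp_rot: [[-0.94, -0.0, 0.342], [-0.0, 1.0, -0.001], [-0.342, -0.001, -0.94]]
force: [0.9, -0.5, -1.2]
opening: 0.385
finger_force: 44.9
```

Emit:
step_arm(plan=[{"grip": 0,"offset": [-0.0018,0,-0.0018],"turn": [0,0,0]},{"grip": 0,"offset": [-0.0018,0,-0.0018],"turn": [0,0,0]},{"grip": 0,"offset": [-0.0018,0,-0.0018],"turn": [0,0,0]},{"grip": 0,"offset": [-0.0018,0,-0.0018],"turn": [0,0,0]},{"grip": 0,"offset": [0,0,0],"turn": [0,0,0]},{"grip": 0,"offset": [0,0,0],"turn": [0,0,0]}])

```text
time_s: 26.0
tool_pos: [0.4908, -0.1005, 0.0063]
tcp_rot: [[-0.94, -0.001, 0.343], [-0.001, 1.0, 0.0], [-0.343, -0.0, -0.94]]
force: [4.9, -0.9, 2.7]
opening: 0.39
finger_force: 44.9
```

Emit:
step_arm(plan=[{"grip": 0,"offset": [-0.0006,0,-0.0026],"turn": [0,4,0]},{"grip": 0,"offset": [-0.0006,0,-0.0026],"turn": [0,4,0]},{"grip": 0,"offset": [-0.001,0,-0.0025],"turn": [0,4,0]},{"grip": 0,"offset": [0,0,0],"turn": [0,0,0]},{"grip": 0,"offset": [0,0,0],"turn": [0,0,0]}])

```text
time_s: 26.5
tool_pos: [0.4886, -0.099, -0.0018]
tcp_rot: [[-0.989, -0.003, 0.151], [-0.003, 1.0, 0.004], [-0.151, 0.004, -0.989]]
force: [4.2, -1.1, 0.6]
opening: 0.384
finger_force: 44.9
```

Emit:
step_arm(plan=[{"grip": 0,"offset": [-0.001,-0.0003,-0.0025],"turn": [0,4,0]},{"grip": 0,"offset": [-0.001,-0.0003,-0.0025],"turn": [0,4,0]},{"grip": 0,"offset": [0,0,0],"turn": [0,0,0]},{"grip": 0,"offset": [0,0,0],"turn": [0,0,0]}])

```text
time_s: 26.9
tool_pos: [0.486, -0.0994, -0.0069]
tcp_rot: [[-1.0, -0.003, 0.012], [-0.002, 1.0, 0.005], [-0.012, 0.005, -1.0]]
force: [3.0, -0.5, 0.8]
opening: 0.386
finger_force: 44.9
```

Emit:
step_arm(plan=[{"grip": 0,"offset": [0,0,-0.001],"turn": [0,0.6,0]},{"grip": 0,"offset": [0,0,-0.001],"turn": [0,0,0]},{"grip": 0,"offset": [0,0,0],"turn": [0,0,0]},{"grip": 0,"offset": [0,0,0],"turn": [0,0,0]}])

```text
time_s: 27.3
tool_pos: [0.4857, -0.0995, -0.0081]
tcp_rot: [[-1.0, -0.002, 0.001], [-0.002, 1.0, 0.005], [-0.001, 0.005, -1.0]]
force: [0.8, 0.2, 4.7]
opening: 0.38
finger_force: 44.9
```

Emit:
step_arm(plan=[{"grip": 0.6,"offset": [0,0,0],"turn": [0,0,0]},{"grip": 0.6,"offset": [0,0,0],"turn": [0,0,0]},{"grip": 0.6,"offset": [0,0,0],"turn": [0,0,0]},{"grip": 0.6,"offset": [0,0,0],"turn": [0,0,0]},{"grip": 0.6,"offset": [0,0,0.04],"turn": [0,0,0]},{"grip": 0.6,"offset": [0,0,0.05],"turn": [0,0,0]},{"grip": 0.6,"offset": [0,0,0.05],"turn": [0,0,0]},{"grip": 0.6,"offset": [0,0,0.05],"turn": [0,0,0]}])

```text
time_s: 28.1
tool_pos: [0.4856, -0.0994, 0.1833]
tcp_rot: [[-1.0, -0.002, 0.0], [-0.002, 1.0, 0.005], [-0.0, 0.005, -1.0]]
force: [0.4, -0.4, 0.3]
opening: 0.602
finger_force: 0.0
```

Emit:
step_arm(plan=[{"grip": 1,"offset": [-0.03,0.035,0],"turn": [0,0,0]},{"grip": 1,"offset": [-0.03,0.035,0],"turn": [0,0,0]},{"grip": 1,"offset": [-0.02,0.04,0],"turn": [0,0,0]},{"grip": 1,"offset": [0,0.045,0],"turn": [0,0,0]},{"grip": 1,"offset": [0,0.045,0],"turn": [0,0,0]},{"grip": 1,"offset": [0,0.045,0],"turn": [0,0,0]},{"grip": 1,"offset": [0,0,0],"turn": [0,0,0]}])

```text
time_s: 28.8
tool_pos: [0.4054, 0.1498, 0.1814]
tcp_rot: [[-1.0, -0.008, 0.001], [-0.008, 1.0, 0.006], [-0.001, 0.006, -1.0]]
force: [0.6, -0.6, -0.0]
opening: 1.0
finger_force: 0.0
```

```bash
cat > k.py <<'E'
from h import *
import sys
s=bot.state(); print(s["tool_pos"],s["time_s"],s["opening"])
for cam in ("top","scene"):
    p=eyes.read_camera(cam); w=cloud(p); H=hsv(p); print(cam); packs(p,w)
    b=(w[...,0]>.43)&(w[...,0]<.54)&(abs(w[...,1]+.025)<.13)&(H[...,0]>100)&(H[...,0]<125)&(H[...,1]>110)
    for q,n in big(b)[:2]:
        if n<30: continue
        W=w[q[:,1],q[:,0]]; c,*_=np.linalg.lstsq(np.c_[W[:,:2]-W.mean(0)[:2],np.ones(len(W))],W[:,2],rcond=None); print("BAYPACK",n,rect(plane(p,q,.029)),"z",np.nanmedian(W[:,2]),"slope",c[:2])
    n=(w[...,0]>.49)&(w[...,0]<.56)&(abs(w[...,1]+.025)<.13)&(w[...,2]<.05)&(H[...,0]<22)&(H[...,0]>5)&(H[...,1]>150)
    for q,k in big(n)[:3]: print("nib",k,np.nanmedian(w[q[:,1],q[:,0]],0))
    save(p,sys.argv[1]+cam+".png",(190,230,210,130) if cam=="scene" else (190,170,260,150),3)
E
python3 k.py k1
```

```text
[0.4054 0.1498 0.1814] 28.8 0.9998640948575138
top
 blue 1298 [ 0.5673 -0.7645] [106.6903 207.4684] 90.27688 mean [ 0.5574 -0.7548]
   white 94 [ 0.5674 -0.7353] all [ 0.5547 -0.7528] [236.5048 166.9248] 79.806076
 blue 283 [0.5695 0.5308] [61.4056 44.6204] 62.58944 mean [0.5712 0.5325]
 blue 230 [ 0.4822 -0.1003] [50.2816 36.4974] 2.0620103 mean [ 0.4824 -0.1004]
   white 53 [ 0.5065 -0.099 ] all [ 0.4713 -0.0985] [ 43.5627 103.1635] 166.48279
 blue 162 [0.3827 0.3212] [47.4219 24.5927] 1.4932528 mean [0.3813 0.3219]
   white 19 [0.4152 0.3284] all [0.3895 0.3214] [61.1905 24.5927] 1.493278
BAYPACK 231 (array([ 0.4801, -0.1006]), array([35.9975, 50.3449]), np.float32(178.95618)) z 0.029297720550155986 slope [-0.002  -0.0088]
nib 39 [0.5228 0.0492 0.036 ]
nib 33 [ 0.5227 -0.0257  0.0334]
nib 32 [ 0.5234 -0.1002  0.0368]
scene
 blue 613 [ 0.5882 -0.6732] [ 32.2921 123.8675] 178.12471 mean [ 0.583  -0.6747]
 blue 194 [ 0.4918 -0.1017] [48.4673 38.3794] 1.1936938 mean [ 0.4914 -0.1013]
   white 35 [ 0.525  -0.0996] all [ 0.4994 -0.1015] [63.7881 38.3794] 1.193693
 blue 184 [0.3767 0.3044] [55.275  43.1594] 0.64571255 mean [0.3775 0.3045]
   white 8 [0.4135 0.322 ] all [0.3836 0.3046] [69.6494 43.0831] 1.5302136
 blue 172 [0.7891 0.2069] [131.2546  59.023 ] 31.933294 mean [0.7789 0.1976]
BAYPACK 199 (array([ 0.4791, -0.1074]), array([39.1456, 46.9725]), np.float32(176.6658)) z 0.02732956014522846 slope [-0.281   0.0163]
nib 40 [0.5232 0.0479 0.0331]
nib 38 [ 0.5231 -0.0273  0.0339]
nib 38 [ 0.5234 -0.1021  0.0343]
```

The first pack sits level in bay 3. The second now lies near the spectacles, so I move the arm clear and look.

Emit:
step_arm(plan=[{"grip": 1,"offset": [0,-0.045,0],"turn": [0,0,0]},{"grip": 1,"offset": [0,-0.045,0],"turn": [0,0,0]},{"grip": 1,"offset": [0,-0.045,0],"turn": [0,0,0]},{"grip": 1,"offset": [0,0,0],"turn": [0,0,0]}])

```text
time_s: 29.3
tool_pos: [0.4061, 0.0046, 0.1814]
tcp_rot: [[-1.0, 0.006, 0.001], [0.006, 1.0, 0.002], [-0.001, 0.002, -1.0]]
force: [-0.5, 0.7, -0.8]
opening: 0.999
finger_force: 0.0
```

```bash
python3 - <<'E'
from h import *
p=eyes.read_camera("top"); w=cloud(p); packs(p,w); save(p,"t9.png",(140,210,130,110),6); np.savez("t9.npz",w=w,img=p["img"])
H=hsv(p)
m=(w[...,0]>.34)&(w[...,0]<.5)&(w[...,1]>.28)&(w[...,1]<.5)&(H[...,2]<110)
q=np.argwhere(m)[:,::-1]; P=plane(p,q,.015); print("dark(specs)",len(q),P.min(0),P.max(0))
for a in np.arange(.3,.36,.006):
    s=P[(P[:,1]>a)&(P[:,1]<a+.006)]; 
    if len(s): print(round(a,3),len(s),s[:,0].min(),s[:,0].max())
E
```

```text
blue 1300 [ 0.5673 -0.7645] [106.6903 207.4684] 90.27688 mean [ 0.5575 -0.7547]
   white 58 [ 0.5643 -0.7159] all [ 0.5547 -0.7528] [236.5048 166.9248] 79.806076
 blue 282 [0.5683 0.5319] [62.2863 44.2649] 55.790417 mean [0.5713 0.5323]
 blue 233 [0.3826 0.3171] [47.6593 32.8714] 1.238907 mean [0.3825 0.317 ]
   white 45 [0.4154 0.3196] all [0.3895 0.3173] [61.4279 32.9324] 1.2391083
 blue 119 [ 0.2756 -0.578 ] [18.1711 72.6374] 92.160736 mean [ 0.2752 -0.5759]
dark(specs) 228 [0.3468 0.301  0.015 ] [0.4459 0.4941 0.015 ]
0.3 14 0.3593854667415926 0.40593784159052626
0.33 2 0.3572454138356651 0.4231322395946828
0.336 10 0.42041768112429434 0.4370994485302651
0.342 9 0.41504696698937604 0.4427626727355303
0.348 7 0.41509900953525936 0.4428143834323485
0.354 11 0.4124429375750901 0.4457523117718104
```

View pics/t9.png

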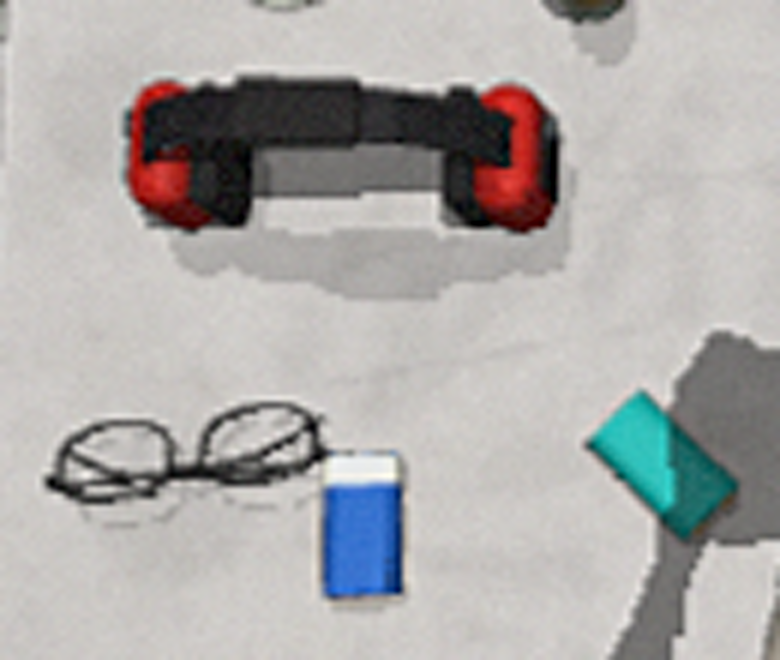

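The negative-end half of the pack is clear, at crop (362,525), and the white end almost touches the spectacles' tip at (320,455). I move above the pack.

Emit:
step_arm(plan=[{"grip": 0.6,"offset": [-0.0023,0.0446,0],"turn": [0,0,0]},{"grip": 0.6,"offset": [-0.0023,0.0446,0],"turn": [0,0,0]},{"grip": 0.6,"offset": [-0.0023,0.0446,0],"turn": [0,0,0]},{"grip": 0.6,"offset": [-0.0023,0.0446,0],"turn": [0,0,0]},{"grip": 0.6,"offset": [-0.0023,0.0446,0],"turn": [0,0,0]},{"grip": 0.6,"offset": [-0.0023,0.0446,0],"turn": [0,0,0]},{"grip": 0.6,"offset": [-0.0023,0.0446,0],"turn": [0,0,0]},{"grip": 0.6,"offset": [0,0,-0.04],"turn": [0,0,0]}], squeeze=15)

```text
time_s: 30.15
tool_pos: [0.3925, 0.3292, 0.1451]
tcp_rot: [[-1.0, -0.006, 0.011], [-0.006, 1.0, 0.012], [-0.011, 0.012, -1.0]]
force: [2.0, -0.5, -1.1]
opening: 0.6
finger_force: 0.0
```

Emit:
step_arm(plan=[{"grip": 0.6,"offset": [0,0,-0.04],"turn": [0,0,0]},{"grip": 0.6,"offset": [0,0,-0.04],"turn": [0,0,0]},{"grip": 0.6,"offset": [0,0,0],"turn": [0,0,0]},{"grip": 0.6,"offset": [0,0,0],"turn": [0,0,0]}])

```text
time_s: 30.55
tool_pos: [0.3902, 0.3226, 0.0619]
tcp_rot: [[-1.0, -0.002, 0.0], [-0.002, 1.0, 0.004], [-0.0, 0.004, -1.0]]
force: [0.1, -0.5, -0.5]
opening: 0.6
finger_force: 0.0
```

Emit:
step_arm(plan=[{"grip": 0.6,"offset": [0,-0.0053,0],"turn": [-0.27,0,0]},{"grip": 0.6,"offset": [0,0,0],"turn": [0,0,0]},{"grip": 0.6,"offset": [0,0,-0.03],"turn": [0,0,0]},{"grip": 0.6,"offset": [0,0,-0.03],"turn": [0,0,0]},{"grip": 0.6,"offset": [0,0,-0.015],"turn": [0,0,0]},{"grip": 0.6,"offset": [0,0,-0.0055],"turn": [0,0,0]},{"grip": 0.6,"offset": [0,0,0],"turn": [0,0,0]},{"grip": 0.6,"offset": [0,0,0],"turn": [0,0,0]}])

```text
time_s: 31.35
tool_pos: [0.3912, 0.3177, -0.0177]
tcp_rot: [[-1.0, -0.002, 0.003], [-0.002, 1.0, 0.001], [-0.003, 0.001, -1.0]]
force: [0.2, 0.2, 0.3]
opening: 0.601
finger_force: 0.0
```

Emit:
step_arm(plan=[{"grip": 0,"offset": [-0.001,0,-0.001],"turn": [0,0,0]},{"grip": 0,"offset": [0,0,0],"turn": [0,0,0]},{"grip": 0,"offset": [0,0,0],"turn": [0,0,0]},{"grip": 0,"offset": [0,0,0],"turn": [0,0,0]},{"grip": 0,"offset": [0,0,0],"turn": [0,0,0]}])

```text
time_s: 31.85
tool_pos: [0.3896, 0.3176, -0.0194]
tcp_rot: [[-1.0, -0.002, 0.002], [-0.002, 1.0, 0.0], [-0.002, 0.0, -1.0]]
force: [-0.6, 0.8, 6.2]
opening: 0.393
finger_force: 15.0
```

Emit:
step_arm(plan=[{"grip": 0,"offset": [0,0,0],"turn": [0,0,0]},{"grip": 0,"offset": [0,0,0],"turn": [0,0,0]}], squeeze=45)

```text
time_s: 32.05
tool_pos: [0.3896, 0.3176, -0.0194]
tcp_rot: [[-1.0, -0.002, 0.002], [-0.002, 1.0, 0.0], [-0.002, 0.0, -1.0]]
force: [-0.6, 1.8, 5.6]
opening: 0.384
finger_force: 45.0
```

Emit:
step_arm(plan=[{"grip": 0,"offset": [0,0,0.02],"turn": [0,0,0]},{"grip": 0,"offset": [0,0,0.05],"turn": [0,0,0]},{"grip": 0,"offset": [0,0,0.05],"turn": [0,0,0]},{"grip": 0,"offset": [0.0181,-0.0447,0],"turn": [0,-6.67,0]},{"grip": 0,"offset": [0.0181,-0.0447,0],"turn": [0,-6.67,0]},{"grip": 0,"offset": [0.0181,-0.0447,0],"turn": [0,-6.66,0]},{"grip": 0,"offset": [0.0181,-0.0447,0],"turn": [0,0,0]},{"grip": 0,"offset": [0.0181,-0.0447,0],"turn": [0,0,0]}])

```text
time_s: 32.85
tool_pos: [0.4787, 0.0924, 0.0998]
tcp_rot: [[-0.939, -0.003, 0.343], [-0.004, 1.0, -0.0], [-0.343, -0.002, -0.939]]
force: [1.5, 0.2, -0.5]
opening: 0.38
finger_force: 45.0
```

Emit:
step_arm(plan=[{"grip": 0,"offset": [0.0181,-0.0446,0],"turn": [0,0,0]},{"grip": 0,"offset": [0,0,0],"turn": [0,0,0]},{"grip": 0,"offset": [0,0,0],"turn": [0,0,0]},{"grip": 0,"offset": [0,0,0],"turn": [0,0,0]}])

```text
time_s: 33.25
tool_pos: [0.497, 0.0499, 0.0995]
tcp_rot: [[-0.94, -0.002, 0.342], [-0.002, 1.0, -0.0], [-0.342, -0.001, -0.94]]
force: [0.0, 0.7, -1.0]
opening: 0.389
finger_force: 45.0
```

```bash
python3 m.py; python3 - <<'E'
from h import *
p=eyes.read_camera("scene"); w=cloud(p); T=np.array(bot.state()["tool_pos"]); print(T,bot.state()["tcp_rot"])
m=(abs(w[...,1]-T[1])<.03)&(w[...,0]>.45)&(w[...,0]<.463)&(w[...,2]>.105)&(w[...,2]<.128)
W=w[m]; print(len(W),W.min(0),W.max(0),(W.min(0)+W.max(0))/2)
E
```

```text
[0.497  0.0499 0.0995] 33.25 [ 0.0035  0.6506 -1.0362]
180 [0.4538 0.027  0.115 ] [0.496  0.0682 0.1571]
0.4538 25 z 0.1187 0.1235 0.1275 y 0.0306 0.0579
0.4588 24 z 0.115 0.1247 0.1297 y 0.0298 0.0578
0.4638 29 z 0.1171 0.1265 0.1571 y 0.027 0.0587
0.4688 24 z 0.1214 0.1288 0.1315 y 0.0296 0.062
0.4738 28 z 0.1234 0.13 0.1334 y 0.0301 0.0626
0.4788 16 z 0.1279 0.1327 0.1345 y 0.0353 0.0657
0.4838 21 z 0.1261 0.134 0.1371 y 0.0411 0.0682
0.4888 8 z 0.1332 0.136 0.1397 y 0.0439 0.0599
0.4938 5 z 0.1299 0.1366 0.1382 y 0.0529 0.068
finger pts lowest [0.1155 0.1173 0.1211 0.1218 0.1234 0.1257 0.1258 0.1268 0.1269 0.1271]
[0.4971 0.0506 0.0998] [[-0.9396 -0.004   0.3424]
 [-0.0042  1.      0.0003]
 [-0.3424 -0.0011 -0.9396]]
96 [0.4534 0.0299 0.1058] [0.4629 0.0674 0.128 ] [0.4581 0.0486 0.1169]
```

Emit:
step_arm(plan=[{"grip": 0,"offset": [0.0008,-0.0008,-0.035],"turn": [0,0,-0.2]},{"grip": 0,"offset": [0,0,-0.035],"turn": [0,0,0]},{"grip": 0,"offset": [-0.0007,0,-0.0095],"turn": [0,0,0]},{"grip": 0,"offset": [-0.0007,0,-0.0095],"turn": [0,0,0]},{"grip": 0,"offset": [0,0,0],"turn": [0,0,0]},{"grip": 0,"offset": [0,0,0],"turn": [0,0,0]}])

```text
time_s: 33.95
tool_pos: [0.503, 0.0488, 0.0235]
tcp_rot: [[-0.944, 0.001, 0.331], [0.001, 1.0, -0.001], [-0.331, -0.0, -0.944]]
force: [0.3, 0.2, -0.6]
opening: 0.384
finger_force: 45.0
```

Emit:
step_arm(plan=[{"grip": 0,"offset": [0,0,0],"turn": [0,0,0]},{"grip": 0,"offset": [0,0,0],"turn": [0,0,0]}])

```text
time_s: 34.15
tool_pos: [0.5019, 0.0485, 0.0229]
tcp_rot: [[-0.944, 0.001, 0.329], [0.001, 1.0, -0.001], [-0.329, -0.0, -0.944]]
force: [-0.5, 0.1, -0.6]
opening: 0.389
finger_force: 45.0
```

```bash
python3 m.py; python3 -c "
from h import *
s=bot.state(); print(s['joints'],s['effort'],s['ft_torque'],s['joint_velocities'])
p=eyes.read_camera('scene'); save(p,'s10.png',(190,190,200,130),4)"
```

```text
[0.5019 0.0485 0.0229] 34.15 [-0.5178  0.0979 -0.6282]
172 [0.46   0.0267 0.0063] [0.519  0.0671 0.0603]
0.46 26 z 0.0442 0.0473 0.0499 y 0.0293 0.0586
0.465 27 z 0.0305 0.0491 0.0523 y 0.0267 0.0556
0.47 26 z 0.0379 0.0502 0.0549 y 0.0291 0.0574
0.475 26 z 0.0413 0.0523 0.0567 y 0.0272 0.0582
0.48 24 z 0.0481 0.0539 0.057 y 0.0315 0.0608
0.485 22 z 0.0513 0.0564 0.0596 y 0.0384 0.0647
0.49 11 z 0.0519 0.0573 0.0603 y 0.0419 0.0645
0.495 9 z 0.0534 0.0584 0.0603 y 0.0452 0.0671
0.515 1 z 0.0063 0.0063 0.0063 y 0.0566 0.0566
finger pts lowest [-0.0034 -0.003  -0.0028 -0.0027 -0.0023 -0.001   0.0062  0.0068  0.0073
  0.0075]
[-0.0718  0.4099  2.1155  0.0827  0.2829 -1.7167] [  0.0425 -36.8437 -14.4826   0.0411  -1.5523  -0.0105] [0.0546 0.266  0.0133] [-0.0001  0.0057  0.0015  0.002   0.0022 -0.0007]
```

Joint 5 has reached its lower limit (0.283), so I use a 16° tilt and a revised path.

Emit:
step_arm(plan=[{"grip": 0,"offset": [-0.003,0.0009,0],"turn": [0,3.2,0]},{"grip": 0,"offset": [-0.0042,0,-0.0054],"turn": [0,0,0]},{"grip": 0,"offset": [0,0,0],"turn": [0,0,0]},{"grip": 0,"offset": [0,0,0],"turn": [0,0,0]}])

```text
time_s: 34.65
tool_pos: [0.4934, 0.0495, 0.0161]
tcp_rot: [[-0.962, 0.001, 0.274], [0.001, 1.0, -0.0], [-0.274, 0.0, -0.962]]
force: [0.9, 0.0, -1.1]
opening: 0.386
finger_force: 45.0
```

```bash
python3 -c "
from h import *
s=bot.state(); print(s['joints'],s['tool_pos'],s['tcp_rot'])"
```

```text
[-0.0676  0.4242  2.0881  0.0527  0.3532 -1.6839] [0.4934 0.0495 0.0161] [[-0.9619  0.0015  0.2736]
 [ 0.0015  1.     -0.0003]
 [-0.2736  0.0001 -0.9619]]
```

Emit:
step_arm(plan=[{"grip": 0,"offset": [-0.0003,0,-0.003],"turn": [0,0,0]},{"grip": 0,"offset": [-0.0005,0,-0.0027],"turn": [0,0,0]},{"grip": 0,"offset": [-0.001,0,-0.002],"turn": [0,0,0]},{"grip": 0,"offset": [-0.001,0,-0.002],"turn": [0,0,0]},{"grip": 0,"offset": [0,0,0],"turn": [0,0,0]},{"grip": 0,"offset": [0,0,0],"turn": [0,0,0]}])

```text
time_s: 35.25
tool_pos: [0.4957, 0.0493, 0.0104]
tcp_rot: [[-0.959, 0.002, 0.285], [0.001, 1.0, -0.001], [-0.285, -0.001, -0.959]]
force: [-3.1, 1.2, 28.0]
opening: 0.384
finger_force: 45.0
```

Emit:
step_arm(plan=[{"grip": 0,"offset": [0,0,0.01],"turn": [0,0,0]},{"grip": 0,"offset": [0,0,0.01],"turn": [0,0,0]},{"grip": 0,"offset": [0,0,0],"turn": [0,0,0]},{"grip": 0,"offset": [0,0,0],"turn": [0,0,0]}])

```text
time_s: 35.65
tool_pos: [0.4911, 0.0495, 0.0268]
tcp_rot: [[-0.962, 0.001, 0.274], [0.001, 1.0, -0.0], [-0.274, 0.0, -0.962]]
force: [-0.7, -0.7, -0.9]
opening: 0.385
finger_force: 45.0
```

```bash
python3 m.py; python3 - <<'E'
from h import *
s=bot.state(); T=np.array(s["tool_pos"]); print(T,s["tcp_rot"],s["force"],s["joints"])
p=eyes.read_camera("scene"); U=proj(p,T)[0]; l,t=(U-[45,45]).astype(int); save(p,"s11.png",(int(l),int(t),90,75),8)
E
```

```text
[0.4911 0.0495 0.0268] 35.65 [-0.6623 -0.7065 -0.9031]
193 [0.4248 0.0286 0.0123] [0.4956 0.0765 0.0862]
0.4248 19 z 0.0123 0.0266 0.0488 y 0.0341 0.0765
0.4448 2 z 0.0544 0.0563 0.0583 y 0.0436 0.0468
0.4498 21 z 0.0484 0.0549 0.0578 y 0.0292 0.0572
0.4548 23 z 0.039 0.0553 0.0592 y 0.0288 0.0587
0.4598 25 z 0.0461 0.0567 0.0862 y 0.0289 0.0574
0.4648 27 z 0.0456 0.0582 0.0617 y 0.0286 0.0597
0.4698 20 z 0.0497 0.0595 0.0623 y 0.0312 0.0647
0.4748 21 z 0.057 0.0609 0.0787 y 0.0364 0.0658
0.4798 14 z 0.0589 0.0608 0.0838 y 0.0391 0.0674
0.4848 15 z 0.0567 0.0627 0.0653 y 0.044 0.067
0.4898 4 z 0.0635 0.0645 0.0651 y 0.0474 0.0601
0.4948 2 z 0.0631 0.0632 0.0633 y 0.0529 0.0553
finger pts lowest [-0.0032 -0.0031 -0.003  -0.0029 -0.0027 -0.0027 -0.0025 -0.0024 -0.0023
 -0.0022]
[0.4909 0.0495 0.0265] [[-0.962   0.0015  0.2732]
 [ 0.0014  1.     -0.0003]
 [-0.2732  0.0001 -0.962 ]] [ 0.3551  0.2349 -2.2708] [-0.068   0.3991  2.0853  0.049   0.3815 -1.6803]
```

View pics/s11.png

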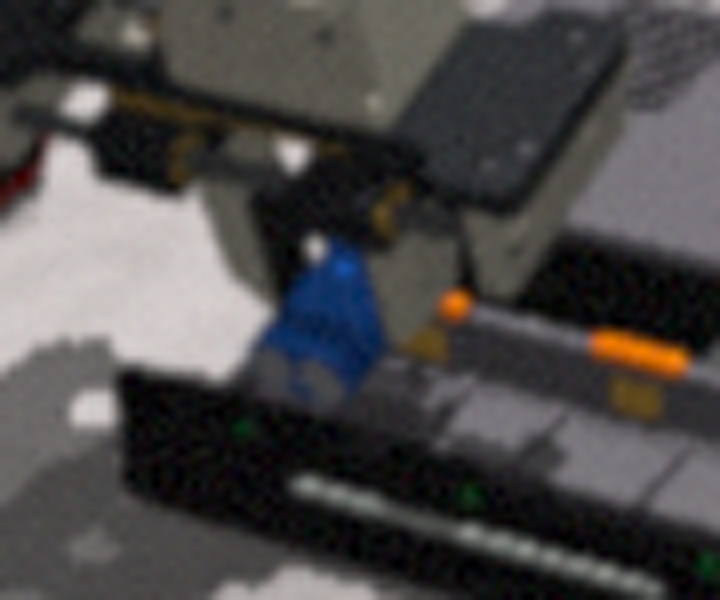

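The pack hasn't slipped. Its lower corner rode on top of the round contact, because I entered too far toward -x while still high. I retry with a path that stays behind the contact until below its axis.

Emit:
step_arm(plan=[{"grip": 0,"offset": [0.006,0,0],"turn": [0,-1.1,0]},{"grip": 0,"offset": [0,0,-0.0095],"turn": [0,0,0]},{"grip": 0,"offset": [0,0,0],"turn": [0,0,0]},{"grip": 0,"offset": [0,0,0],"turn": [0,0,0]}])

```text
time_s: 36.15
tool_pos: [0.4968, 0.0495, 0.0166]
tcp_rot: [[-0.957, 0.001, 0.291], [0.001, 1.0, -0.0], [-0.291, 0.0, -0.957]]
force: [-0.7, -0.5, -0.9]
opening: 0.385
finger_force: 45.0
```

Emit:
step_arm(plan=[{"grip": 0,"offset": [-0.0009,0,-0.0035],"turn": [0,0,0]},{"grip": 0,"offset": [-0.001,0,-0.0022],"turn": [0,0,0]},{"grip": 0,"offset": [0,0,0],"turn": [0,0,0]}])

```text
time_s: 36.45
tool_pos: [0.4957, 0.0494, 0.0116]
tcp_rot: [[-0.956, 0.001, 0.293], [0.001, 1.0, -0.0], [-0.293, -0.0, -0.956]]
force: [2.6, -0.1, -0.8]
opening: 0.386
finger_force: 45.0
```

Emit:
step_arm(plan=[{"grip": 0,"offset": [-0.001,0,-0.001],"turn": [0,0,0]},{"grip": 0,"offset": [-0.0012,0,-0.0015],"turn": [0,0,0]},{"grip": 0,"offset": [-0.001,0,-0.0018],"turn": [0,0,0]},{"grip": 0,"offset": [0,0,0],"turn": [0,0,0]},{"grip": 0,"offset": [0,0,0],"turn": [0,0,0]}])

```text
time_s: 36.95
tool_pos: [0.4927, 0.0494, 0.0076]
tcp_rot: [[-0.956, 0.001, 0.293], [0.001, 1.0, -0.0], [-0.293, -0.0, -0.956]]
force: [3.2, 0.7, 0.6]
opening: 0.387
finger_force: 45.0
```

Emit:
step_arm(plan=[{"grip": 0,"offset": [-0.0012,0,-0.0018],"turn": [0,0,0]},{"grip": 0,"offset": [-0.0012,0,-0.0018],"turn": [0,0,0]},{"grip": 0,"offset": [-0.0009,0,-0.0014],"turn": [0,0,0]},{"grip": 0,"offset": [0,0,0],"turn": [0,0,0]},{"grip": 0,"offset": [0,0,0],"turn": [0,0,0]}])

```text
time_s: 37.45
tool_pos: [0.4901, 0.0495, 0.0044]
tcp_rot: [[-0.957, 0.001, 0.29], [0.001, 1.0, -0.0], [-0.29, 0.0, -0.957]]
force: [4.8, 0.5, 3.1]
opening: 0.387
finger_force: 45.0
```

Emit:
step_arm(plan=[{"grip": 0,"offset": [-0.0011,0,-0.0033],"turn": [0,4.2,0]},{"grip": 0,"offset": [-0.0011,0,-0.0032],"turn": [0,4.2,0]},{"grip": 0,"offset": [0,0,0],"turn": [0,0,0]},{"grip": 0,"offset": [0,0,0],"turn": [0,0,0]}])

```text
time_s: 37.85
tool_pos: [0.4875, 0.0495, -0.0026]
tcp_rot: [[-0.989, 0.001, 0.146], [0.001, 1.0, -0.0], [-0.146, -0.0, -0.989]]
force: [3.9, -0.7, 1.5]
opening: 0.385
finger_force: 45.0
```

Emit:
step_arm(plan=[{"grip": 0,"offset": [-0.0012,0,-0.003],"turn": [0,4.2,0]},{"grip": 0,"offset": [-0.0012,0,-0.003],"turn": [0,4.1,0]},{"grip": 0,"offset": [0,0,0],"turn": [0,0,0]},{"grip": 0,"offset": [0,0,-0.001],"turn": [0,0,0]},{"grip": 0,"offset": [0,0,0],"turn": [0,0,0]}])

```text
time_s: 38.35
tool_pos: [0.4858, 0.0495, -0.0089]
tcp_rot: [[-1.0, 0.001, 0.007], [0.001, 1.0, -0.0], [-0.007, -0.0, -1.0]]
force: [6.0, -0.2, 2.7]
opening: 0.386
finger_force: 45.0
```

Emit:
step_arm(plan=[{"grip": 0,"offset": [0,0,-0.0003],"turn": [0,0.4,0]},{"grip": 0.6,"offset": [0,0,0],"turn": [0,0,0]},{"grip": 0.6,"offset": [0,0,0],"turn": [0,0,0]},{"grip": 0.6,"offset": [0,0,0],"turn": [0,0,0]},{"grip": 0.6,"offset": [0,0,0],"turn": [0,0,0]},{"grip": 0.6,"offset": [0,0,0.04],"turn": [0,0,0]},{"grip": 0.6,"offset": [0,0,0.05],"turn": [0,0,0]},{"grip": 0.6,"offset": [0,0,0.05],"turn": [0,0,0]}])

```text
time_s: 39.15
tool_pos: [0.4839, 0.0496, 0.1313]
tcp_rot: [[-1.0, 0.001, -0.007], [0.001, 1.0, -0.0], [0.007, -0.0, -1.0]]
force: [0.7, -0.0, -0.9]
opening: 0.599
finger_force: 0.0
```

Emit:
step_arm(plan=[{"grip": 0,"offset": [-0.04,0,0.02],"turn": [0,0,0]},{"grip": 0,"offset": [-0.04,0,0.02],"turn": [0,0,0]},{"grip": 0,"offset": [-0.03,0,0],"turn": [0,0,0]},{"grip": 0,"offset": [0,-0.045,0],"turn": [0,0,0]},{"grip": 0,"offset": [0,-0.045,0],"turn": [0,0,0]},{"grip": 0,"offset": [0,-0.045,0],"turn": [0,0,0]},{"grip": 0,"offset": [0,-0.045,0],"turn": [0,0,0]},{"grip": 0,"offset": [0,0,0],"turn": [0,0,0]}])

```text
time_s: 39.95
tool_pos: [0.3749, -0.1349, 0.1702]
tcp_rot: [[-1.0, 0.007, -0.004], [0.007, 1.0, -0.002], [0.004, -0.002, -1.0]]
force: [0.7, 0.9, 0.1]
opening: 0.008
finger_force: 0.0
```

```bash
python3 k.py k2
```

```text
[ 0.3749 -0.1349  0.1702] 39.95 0.0084681225437159
top
 blue 1295 [ 0.5673 -0.7645] [106.6903 207.4684] 90.27688 mean [ 0.5575 -0.7548]
   white 107 [ 0.5681 -0.7433] all [ 0.5547 -0.7528] [236.5048 166.9248] 79.806076
 blue 283 [0.5695 0.5308] [61.4056 44.6204] 62.58944 mean [0.5712 0.5324]
 blue 220 [0.4813 0.0483] [52.2578 34.3257] 2.9584074 mean [0.4819 0.0484]
   white 52 [0.5144 0.048 ] all [0.488  0.0486] [65.6248 34.3398] 2.9320824
 blue 194 [ 0.4816 -0.1003] [33.572  51.0269] 178.2799 mean [ 0.4848 -0.0981]
   white 49 [ 0.5147 -0.1019] all [ 0.4887 -0.1005] [33.572  65.2018] 178.2799
BAYPACK 224 (array([0.4798, 0.0479]), array([51.8971, 34.2738]), np.float32(2.9584022)) z 0.028723943190308913 slope [0.0148 0.1207]
BAYPACK 196 (array([ 0.4801, -0.0996]), array([33.3403, 50.6747]), np.float32(178.2799)) z 0.028653408194917913 slope [-0.0072 -0.0269]
nib 32 [ 0.5229 -0.0255  0.0344]
nib 31 [0.523  0.0492 0.0374]
nib 31 [ 0.5234 -0.1003  0.0365]
scene
 blue 610 [ 0.5877 -0.6732] [ 32.2921 122.9198] 178.12471 mean [ 0.5827 -0.6747]
 blue 192 [ 0.4923 -0.1017] [47.5075 38.3794] 1.1937016 mean [ 0.4912 -0.1014]
   white 35 [ 0.525  -0.0996] all [ 0.4999 -0.1015] [62.8283 38.3794] 1.193698
 blue 180 [0.4914 0.0476] [51.9207 39.9717] 2.6856372 mean [0.4907 0.0482]
   white 31 [0.525  0.0501] all [0.4985 0.0479] [66.1838 39.9717] 2.6856706
 blue 116 [0.7615 0.187 ] [60.4402 51.1982] 25.681204 mean [0.7578 0.1861]
BAYPACK 199 (array([ 0.4792, -0.108 ]), array([48.2272, 38.4132]), np.float32(0.3399386)) z 0.02773130077690528 slope [-0.282  0.014]
BAYPACK 179 (array([0.4793, 0.039 ]), array([49.2875, 39.3379]), np.float32(2.6856577)) z 0.027460910177888098 slope [-0.2997 -0.0087]
nib 41 [ 0.5226 -0.0268  0.0338]
nib 38 [ 0.5231 -0.1022  0.0345]
nib 35 [0.5224 0.0473 0.0335]
```

```bash
python3 - <<'E'
from h import *
acc=[]
for k in range(3):
    p=eyes.read_camera("top"); acc.append(cloud(p))
w=np.nanmean(acc,0)
save(p,"t12.png",(270,215,110,60),7)
for yc in(.0487,-.1003):
    for name,sel in(("y",1),("x",0)):
        base=(abs(w[...,1]-yc)<.02)&(w[...,0]>.455)&(w[...,0]<.518)
        c=yc if sel else .4885
        for a in np.arange(-.018,.018,.006) if sel else np.arange(-.032,.03,.009):
            m=base&(w[...,sel]>c+a)&(w[...,sel]<c+a+(.006 if sel else .009)); print(name,round(a,3),m.sum(),np.median(w[m][:,2]).round(4) if m.sum() else "",end=" | ")
        print()
E
```

```text
y -0.018 57 0.0261 | y -0.012 47 0.0288 | y -0.006 46 0.0298 | y 0.0 46 0.0297 | y 0.006 50 0.0297 | y 0.012 57 0.0267 | 
x -0.032 47 0.0293 | x -0.023 51 0.0294 | x -0.014 44 0.0284 | x -0.005 43 0.0282 | x 0.004 44 0.0282 | x 0.013 46 0.0278 | x 0.022 37 0.0285 | 
y -0.018 16 0.0262 | y -0.012 26 0.0289 | y -0.006 38 0.0294 | y 0.0 44 0.0294 | y 0.006 51 0.03 | y 0.012 55 0.0274 | 
x -0.032 28 0.0288 | x -0.023 32 0.0292 | x -0.014 33 0.0285 | x -0.005 35 0.0288 | x 0.004 39 0.029 | x 0.013 44 0.0282 | x 0.022 40 0.0285 |
```

View pics/t12.png

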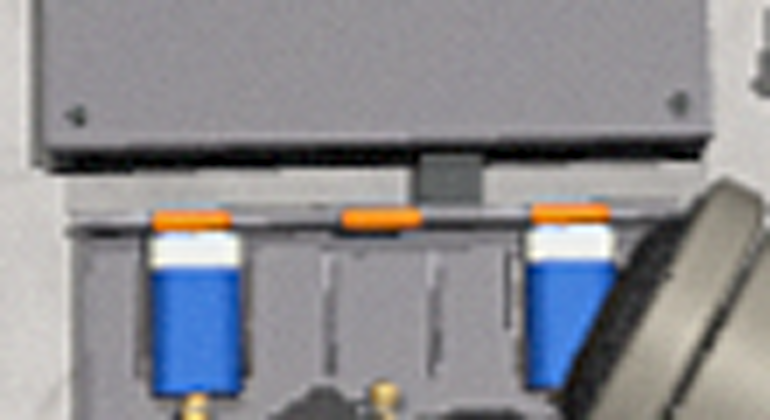

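Both packs are level with the white bands under the nibs, at crop (192,245) and (570,245). Next I push the drawer home with closed fingers.

Emit:
step_arm(plan=[{"grip": 0,"offset": [0.003,0.036,0],"turn": [0,0,0]},{"grip": 0,"offset": [0.003,0.036,0],"turn": [0,0,0]},{"grip": 0,"offset": [0.003,0.037,-0.02],"turn": [0,0,0]},{"grip": 0,"offset": [0,0,-0.045],"turn": [0,0,0]},{"grip": 0,"offset": [0,0,-0.045],"turn": [0,0,0]},{"grip": 0,"offset": [0,0,-0.045],"turn": [0,0,0]},{"grip": 0,"offset": [0,0,-0.01],"turn": [0,0,0]},{"grip": 0,"offset": [0,0,0],"turn": [0,0,0]}], squeeze=20)

```text
time_s: 41.0
tool_pos: [0.3823, -0.0198, 0.0039]
tcp_rot: [[-1.0, -0.001, -0.009], [-0.001, 1.0, 0.001], [0.009, 0.001, -1.0]]
force: [-0.7, 0.8, 0.3]
opening: 0.004
finger_force: 0.0
```

Emit:
step_arm(plan=[{"grip": 0,"offset": [0.01,0,0],"turn": [0,0,0]},{"grip": 0,"offset": [0.01,0,0],"turn": [0,0,0]},{"grip": 0,"offset": [0.01,0,0],"turn": [0,0,0]},{"grip": 0,"offset": [0.01,0,0],"turn": [0,0,0]},{"grip": 0,"offset": [0,0,0],"turn": [0,0,0]}])

```text
time_s: 41.5
tool_pos: [0.4253, -0.0215, 0.0059]
tcp_rot: [[-1.0, 0.001, -0.004], [0.001, 1.0, -0.0], [0.004, -0.0, -1.0]]
force: [-3.5, -0.5, 1.4]
opening: 0.004
finger_force: 1.5
```

Emit:
step_arm(plan=[{"grip": 0,"offset": [0.015,0,0],"turn": [0,0,0]},{"grip": 0,"offset": [0.015,0,0],"turn": [0,0,0]},{"grip": 0,"offset": [0.015,0,0],"turn": [0,0,0]},{"grip": 0,"offset": [0.015,0,0],"turn": [0,0,0]},{"grip": 0,"offset": [0.015,0,0],"turn": [0,0,0]},{"grip": 0,"offset": [0.015,0,0],"turn": [0,0,0]},{"grip": 0,"offset": [0.007,0,0],"turn": [0,0,0]},{"grip": 0,"offset": [0,0,0],"turn": [0,0,0]}])

```text
time_s: 42.3
tool_pos: [0.5199, -0.021, 0.0052]
tcp_rot: [[-1.0, 0.001, -0.008], [0.001, 1.0, 0.001], [0.008, 0.001, -1.0]]
force: [-4.7, 1.5, 1.8]
opening: 0.003
finger_force: 2.5
```

Emit:
step_arm(plan=[{"grip": 0,"offset": [0.004,0,0],"turn": [0,0,0]},{"grip": 0,"offset": [0.003,0,0],"turn": [0,0,0]},{"grip": 0,"offset": [0.003,0,0],"turn": [0,0,0]},{"grip": 0,"offset": [0,0,0],"turn": [0,0,0]},{"grip": 0,"offset": [0,0,0],"turn": [0,0,0]}])

```text
time_s: 42.8
tool_pos: [0.5295, -0.021, 0.0051]
tcp_rot: [[-1.0, 0.001, -0.008], [0.001, 1.0, 0.001], [0.008, 0.001, -1.0]]
force: [-4.5, 2.3, 0.7]
opening: 0.005
finger_force: 2.4
```

Emit:
step_arm(plan=[{"grip": 0,"offset": [0.002,0,0],"turn": [0,0,0]},{"grip": 0,"offset": [0.002,0,0],"turn": [0,0,0]},{"grip": 0,"offset": [0,0,0],"turn": [0,0,0]},{"grip": 0,"offset": [0,0,0],"turn": [0,0,0]}])

```text
time_s: 43.2
tool_pos: [0.5335, -0.0209, 0.0051]
tcp_rot: [[-1.0, 0.001, -0.008], [0.001, 1.0, 0.001], [0.008, 0.001, -1.0]]
force: [-5.7, 2.1, -0.3]
opening: 0.006
finger_force: 2.4
```

Emit:
step_arm(plan=[{"grip": 0,"offset": [0.0015,0,0],"turn": [0,0,0]},{"grip": 0,"offset": [0.0015,0,0],"turn": [0,0,0]},{"grip": 0,"offset": [0,0,0],"turn": [0,0,0]},{"grip": 0,"offset": [0,0,0],"turn": [0,0,0]}])

```text
time_s: 43.6
tool_pos: [0.5336, -0.0209, 0.0051]
tcp_rot: [[-1.0, 0.001, -0.014], [0.001, 1.0, 0.001], [0.014, 0.001, -1.0]]
force: [-13.9, -0.6, 8.9]
opening: 0.005
finger_force: 6.9
```

Emit:
step_arm(plan=[{"grip": 0,"offset": [0.0015,0,0],"turn": [0,0,0]},{"grip": 0,"offset": [0,0,0],"turn": [0,0,0]},{"grip": 0,"offset": [0,0,0],"turn": [0,0,0]}])

```text
time_s: 43.9
tool_pos: [0.5336, -0.0209, 0.0051]
tcp_rot: [[-1.0, 0.001, -0.017], [0.001, 1.0, 0.001], [0.017, 0.001, -1.0]]
force: [-18.2, -0.1, 13.1]
opening: 0.003
finger_force: 9.4
```

```bash
python3 -c "
from h import *
s=bot.state(); print(s['joints'],s['force'],s['tool_pos'],s['ft_torque'])
p=eyes.read_camera('top'); w=cloud(p)
m=(w[...,0]>.5)&(w[...,0]<.548)&(abs(w[...,1]+.025)<.13)&(w[...,2]>.04)&(w[...,2]<.056)
q=np.argwhere(m)[:,::-1];P=plane(p,q,.05);print(len(q),[ (round(P[(P[:,1]>a)&(P[:,1]<a+.02)][:,0].min(),4)) for a in (-.14,-.11,.05,.075) if ((P[:,1]>a)&(P[:,1]<a+.02)).any()])"
```

```text
[-0.1813  0.5967  1.7107 -0.0027  0.8506 -1.7495] [-18.1835  -0.1329  13.079 ] [ 0.5336 -0.0209  0.0051] [-0.1037  2.9716  0.0164]
26 [np.float64(0.5429), np.float64(0.544)]
```

Emit:
step_arm(plan=[{"grip": 0,"offset": [-0.01,0,0],"turn": [0,0,0]},{"grip": 0,"offset": [-0.02,0,0],"turn": [0,0,0]},{"grip": 0,"offset": [-0.03,0,0],"turn": [0,0,0]},{"grip": 0,"offset": [0,0,0.045],"turn": [0,0,0]},{"grip": 0,"offset": [0,0,0.05],"turn": [0,0,0]},{"grip": 0,"offset": [-0.03,0,0.05],"turn": [0,0,-8]},{"grip": 0,"offset": [-0.03,0,0.045],"turn": [0,0,-8]},{"grip": 0,"offset": [0,0,0],"turn": [0,0,-8]}])

```text
time_s: 44.75
tool_pos: [0.427, -0.0219, 0.1906]
tcp_rot: [[-0.911, 0.413, 0.006], [0.413, 0.911, -0.001], [-0.006, 0.002, -1.0]]
force: [0.2, 0.0, 0.2]
opening: 0.004
finger_force: 0.0
```

```bash
cat > r.py <<'E'
from h import *
s=bot.state(); print(s["tool_pos"],s["tcp_rot"],s["joints"])
for cam in("top","scene"):
    p=eyes.read_camera(cam); w=cloud(p); print(cam)
    near=lambda x0,x1,y0,y1,z0,z1:(w[...,0]>x0)&(w[...,0]<x1)&(w[...,1]>y0)&(w[...,1]<y1)&(w[...,2]>z0)&(w[...,2]<z1)
    for a in (-.14,-.11,-.08,0,.03,.06):
        m=near(.38,.6,a,a+.02,.04,.056); q=np.argwhere(m)[:,::-1]; P=plane(p,q,.05); print("front",round(P[:,0].min(),4) if len(P) else "",end=" ")
    print()
    C=[]
    for q,n in big(near(.4,.8,.15,.5,.134,.16))[:2]:
        P=plane(p,q,.142) if cam=="top" else w[q[:,1],q[:,0]]; print("crown",n,*rect(P),np.nanmedian(w[q[:,1],q[:,0]],0))
    q,n=big(near(.4,.8,.15,.5,.03,.16))[0]; W=w[q[:,1],q[:,0]]; print("ear all",n,*rect(W))
    m=near(.42,.68,-.45,-.3,.13,.17); q=np.argwhere(m)[:,::-1]; P=plane(p,q,.150)
    H=hsv(p); g=P[H[q[:,1],q[:,0],2]>110]
    if len(g)>20:
        vx,vy,x0,y0=cv2.fitLine(g[:,:2].astype(np.float32),cv2.DIST_HUBER,0,.001,.001).ravel(); t=(g[:,:2]-[x0,y0])@[vx,vy]
        mid=np.array([x0,y0])+np.array([vx,vy])*(t.min()+t.max())/2
        print("bar angle",np.degrees(np.arctan2(vy,vx)),"len",np.ptp(t),"mid",mid,np.nanpercentile(w[q[:,1],q[:,0],2],90),len(g))
E
python3 r.py
```

```text
[ 0.427  -0.0219  0.1906] [[-0.9106  0.4133  0.0065]
 [ 0.4133  0.9106 -0.0009]
 [-0.0063  0.0018 -1.    ]] [-0.2314  0.1655  1.7869  0.0006  1.1827 -1.3764]
top
front 0.5597 front 0.5631 front 0.5693 front 0.585 front 0.58 front 0.5382 
crown 249 [0.5552 0.3237] [66.8905 28.971 ] 88.988846 [0.5565 0.3238 0.1413]
crown 50 [0.7626 0.1949] [13.6155 47.4793] 103.96621 [0.7608 0.1905 0.1516]
ear all 1156 [0.5566 0.3259] [197.9039  60.0236] 87.90884
bar angle -8.476275 len 0.21899968481808713 mid [ 0.5601 -0.3792] 0.15691860780391134 463
scene
front 0.5255 front 0.5259 front 0.5274 front 0.5267 front 0.5244 front 0.5237 
crown 128 [0.5573 0.3206] [32.663  55.8695] 94.27898 [0.5536 0.3189 0.1394]
ear all 1324 [0.5558 0.3202] [191.3327  62.6869] 87.97781
bar angle -8.846319 len 0.24974265351538721 mid [ 0.5397 -0.3799] 0.1533222169000006 487
```

The drawer is latched: its front sits at x≈0.54. I go to the ear defenders.

Emit:
step_arm(plan=[{"grip": 0.7,"offset": [0.0161,0.0432,0],"turn": [0,0,-8.4]},{"grip": 0.7,"offset": [0.0161,0.0432,0],"turn": [0,0,-8.4]},{"grip": 0.7,"offset": [0.0161,0.0432,0],"turn": [0,0,-8.4]},{"grip": 0.7,"offset": [0.0161,0.0432,0],"turn": [0,0,-8.4]},{"grip": 0.7,"offset": [0.0161,0.0432,0],"turn": [0,0,-8.4]},{"grip": 0.7,"offset": [0.0161,0.0432,0],"turn": [0,0,-8.4]},{"grip": 0.7,"offset": [0.0161,0.0432,0],"turn": [0,0,-8.4]},{"grip": 0.7,"offset": [0.016,0.0432,0],"turn": [0,0,-8.4]}])

```text
time_s: 45.65
tool_pos: [0.5498, 0.3089, 0.1833]
tcp_rot: [[-0.032, 0.999, -0.002], [0.999, 0.032, 0.004], [0.004, -0.002, -1.0]]
force: [0.5, -0.7, 0.0]
opening: 0.653
finger_force: 0.0
```

Emit:
step_arm(plan=[{"grip": 0.7,"offset": [0,0,0],"turn": [0,0,0]},{"grip": 0.7,"offset": [0,0,0],"turn": [0,0,0]},{"grip": 0.7,"offset": [0,0,0],"turn": [0,0,0]}])

```text
time_s: 45.95
tool_pos: [0.5491, 0.3061, 0.184]
tcp_rot: [[-0.036, 0.999, -0.002], [0.999, 0.036, 0.003], [0.004, -0.002, -1.0]]
force: [-1.5, -1.0, 0.0]
opening: 0.7
finger_force: 0.0
```

Emit:
step_arm(plan=[{"grip": 0.7,"offset": [0.0066,0.018,0],"turn": [0,0,-3.8]},{"grip": 0.7,"offset": [0,0,-0.03],"turn": [0,0,0]},{"grip": 0.7,"offset": [0,0,-0.03],"turn": [0,0,0]},{"grip": 0.7,"offset": [0,0,-0.02],"turn": [0,0,0]},{"grip": 0.7,"offset": [0,0,0],"turn": [0,0,0]},{"grip": 0.7,"offset": [0,0,0],"turn": [0,0,0]}])

```text
time_s: 46.55
tool_pos: [0.5564, 0.3241, 0.1058]
tcp_rot: [[0.033, 0.999, 0.0], [0.999, -0.033, 0.005], [0.005, 0.0, -1.0]]
force: [-0.1, 0.5, 0.7]
opening: 0.7
finger_force: 0.0
```

```bash
python3 - <<'E'
from h import *
s=bot.state(); T=np.array(s["tool_pos"]); print(T,s["tcp_rot"])
p=eyes.read_camera("scene"); w=cloud(p); H=hsv(p)
W=w[(abs(w[...,1]-T[1])<.012)&(w[...,0]>T[0]-.07)&(w[...,0]<T[0]-.03)&(w[...,2]>.08)&(w[...,2]<.2)]
print(len(W),np.sort(W[:,2])[:8],np.median(W,0))
W=w[(abs(w[...,1]-.32)<.03)&(abs(w[...,0]-.553)<.025)&(w[...,2]>.1)&(w[...,2]<.16)]
print(len(W),W.min(0),W.max(0),np.median(W,0))
E
```

```text
[0.5564 0.3241 0.1058] [[ 0.0326  0.9995  0.0004]
 [ 0.9995 -0.0326  0.0046]
 [ 0.0047  0.0003 -1.    ]]
139 [0.1332 0.1336 0.1343 0.1353 0.1364 0.1377 0.1379 0.1392] [0.5098 0.3153 0.161 ]
149 [0.5397 0.2903 0.1269] [0.5738 0.3487 0.1432] [0.5526 0.3103 0.1388]
```

Emit:
step_arm(plan=[{"grip": 0,"offset": [0,0,-0.0015],"turn": [0,0,0]},{"grip": 0,"offset": [0,0,0],"turn": [0,0,0]},{"grip": 0,"offset": [0,0,0],"turn": [0,0,0]},{"grip": 0,"offset": [0,0,0],"turn": [0,0,0]},{"grip": 0,"offset": [0,0,0],"turn": [0,0,0]},{"grip": 0,"offset": [0,0,0],"turn": [0,0,0]},{"grip": 0,"offset": [0,0,0],"turn": [0,0,0]}], squeeze=40)

```text
time_s: 47.3
tool_pos: [0.5563, 0.325, 0.1037]
tcp_rot: [[0.032, 0.999, 0.001], [0.999, -0.032, 0.005], [0.005, 0.0, -1.0]]
force: [-0.2, 1.1, 1.3]
opening: 0.319
finger_force: 40.0
```

Emit:
step_arm(plan=[{"grip": 0,"offset": [0,0,0.02],"turn": [0,0,0]},{"grip": 0,"offset": [0,0,0.04],"turn": [0,0,0]},{"grip": 0,"offset": [0,0,0.04],"turn": [0,0,0]},{"grip": 0,"offset": [0,0,0.045],"turn": [0,0,0]},{"grip": 0,"offset": [0,0,0.045],"turn": [0,0,0]},{"grip": 0,"offset": [0,0,0],"turn": [0,0,0]},{"grip": 0,"offset": [0,0,0],"turn": [0,0,0]}])

```text
time_s: 48.0
tool_pos: [0.5559, 0.325, 0.2935]
tcp_rot: [[0.032, 0.999, 0.0], [0.999, -0.032, 0.005], [0.005, 0.0, -1.0]]
force: [0.4, 0.5, -3.8]
opening: 0.321
finger_force: 40.0
```

Emit:
step_arm(plan=[{"grip": 0,"offset": [0,-0.04,0],"turn": [0,0,-0.4]},{"grip": 0,"offset": [0,-0.045,0],"turn": [0,0,-0.4]},{"grip": 0,"offset": [0,-0.045,0],"turn": [0,0,-0.4]},{"grip": 0,"offset": [0,-0.045,0],"turn": [0,0,-0.4]},{"grip": 0,"offset": [0,-0.045,0],"turn": [0,0,-0.4]},{"grip": 0,"offset": [0,-0.045,0],"turn": [0,0,-0.4]},{"grip": 0,"offset": [0,-0.045,0],"turn": [0,0,-0.4]},{"grip": 0,"offset": [0,-0.045,0],"turn": [0,0,-0.4]}])

```text
time_s: 48.8
tool_pos: [0.5545, -0.0316, 0.2907]
tcp_rot: [[0.088, 0.996, -0.005], [0.996, -0.088, 0.006], [0.005, -0.006, -1.0]]
force: [2.0, -0.3, -1.7]
opening: 0.318
finger_force: 40.0
```

Emit:
step_arm(plan=[{"grip": 0,"offset": [0,-0.045,0],"turn": [0,0,-0.4]},{"grip": 0,"offset": [0,-0.045,0],"turn": [0,0,-0.4]},{"grip": 0,"offset": [0,-0.045,0],"turn": [0,0,-0.4]},{"grip": 0,"offset": [0,-0.045,0],"turn": [0,0,-0.5]},{"grip": 0,"offset": [0,-0.045,0],"turn": [0,0,-0.5]},{"grip": 0,"offset": [0,0,0],"turn": [0,0,-0.5]},{"grip": 0,"offset": [0,0,0],"turn": [0,0,-0.5]},{"grip": 0,"offset": [0,0,0],"turn": [0,0,0]}])

```text
time_s: 49.6
tool_pos: [0.5556, -0.2539, 0.2918]
tcp_rot: [[0.143, 0.99, -0.002], [0.99, -0.143, 0.007], [0.006, -0.003, -1.0]]
force: [0.2, 0.4, -2.3]
opening: 0.317
finger_force: 40.0
```

Emit:
step_arm(plan=[{"grip": 0,"offset": [0,-0.042,0],"turn": [0,0,0]},{"grip": 0,"offset": [0,-0.042,0],"turn": [0,0,0]},{"grip": 0,"offset": [0,-0.04,0],"turn": [0,0,0]},{"grip": 0,"offset": [0,0,0],"turn": [0,0,0]},{"grip": 0,"offset": [0,0,0],"turn": [0,0,0]},{"grip": 0,"offset": [0,0,0],"turn": [0,0,0]}])

```text
time_s: 50.2
tool_pos: [0.5565, -0.3771, 0.2935]
tcp_rot: [[0.141, 0.99, 0.0], [0.99, -0.141, 0.005], [0.005, -0.001, -1.0]]
force: [-0.1, 0.0, -2.8]
opening: 0.315
finger_force: 40.0
```

```bash
python3 - <<'E'
from h import *
s=bot.state(); T=np.array(s["tool_pos"]); print(T,s["joints"],s["tcp_rot"])
p=eyes.read_camera("scene"); w=cloud(p); H=hsv(p)
red=((H[...,0]<8)|(H[...,0]>172))&(H[...,1]>130)&(w[...,2]>.1)&(w[...,0]<.7)&(w[...,1]<-.2)
for q,n in big(red)[:3]:
    W=w[q[:,1],q[:,0]]; print("red",n,W.min(0),W.max(0),np.median(W,0))
m=(w[...,0]>.44)&(w[...,0]<.67)&(w[...,1]<-.33)&(w[...,1]>-.43)&(w[...,2]>.14)&(w[...,2]<.165)&(H[...,2]>110)
W=w[m]; print("bar",len(W),W.min(0),W.max(0)); save(p,"s13.png",(380,150,180,170),4)
vx,vy,x0,y0=cv2.fitLine(W[:,:2].astype(np.float32),cv2.DIST_HUBER,0,.001,.001).ravel(); print(vx,vy,x0,y0,"y at T.x",y0+vy/vx*(T[0]-x0))
E
```

```text
[ 0.5565 -0.3771  0.2935] [-0.7116  0.6016  0.8466  0.0042  1.6968 -0.5691] [[ 0.1415  0.9899  0.0002]
 [ 0.9899 -0.1415  0.0054]
 [ 0.0053 -0.0006 -1.    ]]
red 736 [ 0.5133 -0.4725  0.1918] [ 0.697  -0.4376  0.2753] [ 0.5203 -0.4552  0.24  ]
red 498 [ 0.5324 -0.3203  0.1953] [ 0.5852 -0.2875  0.2647] [ 0.5414 -0.303   0.2394]
red 2 [ 0.5187 -0.3756  0.4914] [ 0.5196 -0.374   0.4917] [ 0.5191 -0.3748  0.4916]
bar 439 [ 0.441  -0.4051  0.1409] [ 0.6608 -0.352   0.1549]
0.9875004 -0.15761626 0.54889965 -0.38235635 y at T.x -0.3835741753893184
```

View pics/s13.png

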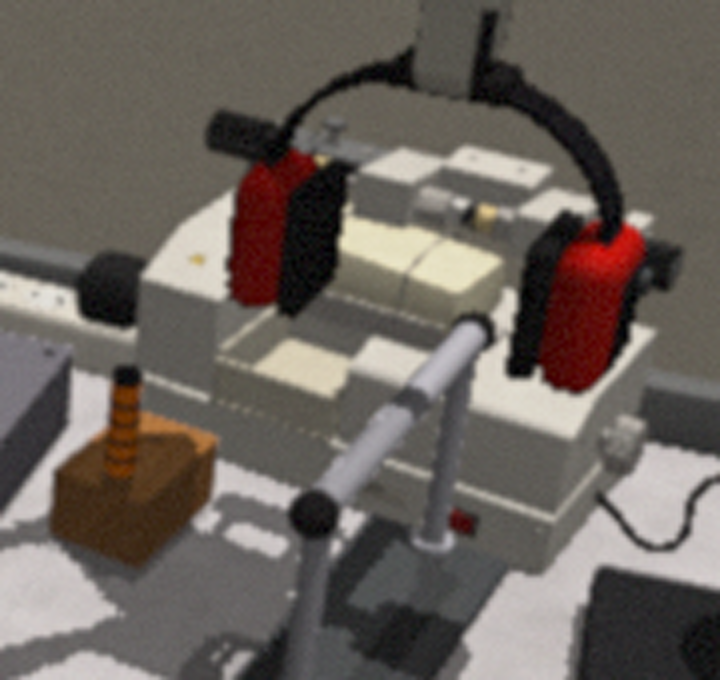

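The ear defenders hang level over the bar, clear of the posts, and the pin stands in its block at crop (125,420). I lower them.

Emit:
step_arm(plan=[{"grip": 0,"offset": [0,-0.002,-0.03],"turn": [0,0,0]},{"grip": 0,"offset": [0,0,-0.03],"turn": [0,0,0]},{"grip": 0,"offset": [0,0,-0.03],"turn": [0,0,0]},{"grip": 0,"offset": [0,0,-0.03],"turn": [0,0,0]},{"grip": 0,"offset": [0,0,-0.025],"turn": [0,0,0]},{"grip": 0,"offset": [0,0,-0.012],"turn": [0,0,0]},{"grip": 0,"offset": [0,0,0],"turn": [0,0,0]},{"grip": 0,"offset": [0,0,0],"turn": [0,0,0]}])

```text
time_s: 51.05
tool_pos: [0.5568, -0.381, 0.138]
tcp_rot: [[0.143, 0.99, 0.002], [0.99, -0.143, 0.003], [0.003, 0.002, -1.0]]
force: [0.8, 0.3, -2.4]
opening: 0.322
finger_force: 40.0
```

Emit:
step_arm(plan=[{"grip": 0,"offset": [0,0,-0.003],"turn": [0,0,0]},{"grip": 0,"offset": [0,0,-0.002],"turn": [0,0,0]},{"grip": 0,"offset": [0,0,0],"turn": [0,0,0]}])

```text
time_s: 51.35
tool_pos: [0.556, -0.3811, 0.1318]
tcp_rot: [[0.144, 0.99, 0.001], [0.99, -0.144, 0.004], [0.004, 0.0, -1.0]]
force: [-0.6, 0.7, -2.1]
opening: 0.324
finger_force: 40.0
```

Emit:
step_arm(plan=[{"grip": 0,"offset": [0,0,-0.0015],"turn": [0,0,0]},{"grip": 0,"offset": [0,0,-0.001],"turn": [0,0,0]},{"grip": 0,"offset": [0,0,0],"turn": [0,0,0]},{"grip": 0,"offset": [0,0,0],"turn": [0,0,0]}])

```text
time_s: 51.75
tool_pos: [0.5561, -0.3812, 0.1294]
tcp_rot: [[0.144, 0.99, 0.001], [0.99, -0.144, 0.004], [0.004, 0.0, -1.0]]
force: [-1.5, 0.1, 1.8]
opening: 0.325
finger_force: 40.0
```

Emit:
step_arm(plan=[{"grip": 0.45,"offset": [0,0,0],"turn": [0,0,0]},{"grip": 0.6,"offset": [0,0,0],"turn": [0,0,0]},{"grip": 0.7,"offset": [0,0,0],"turn": [0,0,0]},{"grip": 0.7,"offset": [0,0,0],"turn": [0,0,0]},{"grip": 0.7,"offset": [0,0,0.03],"turn": [0,0,0]},{"grip": 0.7,"offset": [0,0,0.045],"turn": [0,0,0]},{"grip": 0.7,"offset": [0,0,0.045],"turn": [0,0,0]},{"grip": 0.7,"offset": [0,0,0.03],"turn": [0,0,0]}])

```text
time_s: 52.55
tool_pos: [0.5565, -0.3814, 0.283]
tcp_rot: [[0.143, 0.99, 0.004], [0.99, -0.143, 0.002], [0.002, 0.004, -1.0]]
force: [-0.0, -0.6, -0.9]
opening: 0.698
finger_force: 0.0
```

Emit:
step_arm(plan=[{"grip": 0.7,"offset": [-0.035,0.03,0],"turn": [0,0,0]},{"grip": 0.7,"offset": [-0.035,0.03,0],"turn": [0,0,0]},{"grip": 0.7,"offset": [-0.035,0.03,0],"turn": [0,0,0]},{"grip": 0.7,"offset": [-0.03,0.035,0],"turn": [0,0,0]},{"grip": 0.7,"offset": [-0.02,0.04,0],"turn": [0,0,0]},{"grip": 0.7,"offset": [0,0.045,0],"turn": [0,0,0]},{"grip": 0.7,"offset": [0,0.045,0],"turn": [0,0,0]},{"grip": 0.7,"offset": [0,0,0],"turn": [0,0,0]}])

```text
time_s: 53.35
tool_pos: [0.4005, -0.1218, 0.2798]
tcp_rot: [[0.139, 0.99, 0.002], [0.99, -0.139, 0.005], [0.006, 0.001, -1.0]]
force: [-0.6, -0.3, -0.2]
opening: 0.704
finger_force: 0.0
```

```bash
python3 - <<'E'
from h import *
for cam in("top","scene"):
    p=eyes.read_camera(cam); w=cloud(p); H=hsv(p); print(cam)
    red=((H[...,0]<8)|(H[...,0]>172))&(H[...,1]>130)&(w[...,2]>.01)&(w[...,0]<.68)&(w[...,1]<-.2)
    for q,n in big(red)[:2]:
        W=w[q[:,1],q[:,0]]; print("red",n,np.median(W,0),W.min(0)[2],W.max(0)[2])
    m=(abs(w[...,0]-.556)<.03)&(abs(w[...,1]+.38)<.04)&(w[...,2]>.135)&(w[...,2]<.2)&(H[...,2]<80)
    W=w[m]; print("pad",len(W),np.median(W,0) if len(W) else "",W[:,2].max() if len(W) else "")
    m=(w[...,0]>.55)&(w[...,0]<.64)&(w[...,1]<-.19)&(w[...,1]>-.26)&(w[...,2]>.095)&(w[...,2]<.125)
    W=w[m]; print("cap",len(W),np.median(W,0) if len(W) else "",W[:,2].max() if len(W) else "")
    m=(w[...,0]>.5)&(w[...,0]<.545)&(abs(w[...,1]+.025)<.12)&(w[...,2]>.02)&(w[...,2]<.054)
    W=w[m]; print("drawer face",len(W),np.percentile(W[:,0],[2,50]))
    for n in("specs_black","glue_dropper"):
        print(n,[(round(b["score"],2),b["extent"]) for b in boxes_of(p,n)[:1]])
    packs(p,w)
print(bot.state()["tool_pos"],bot.state()["time_s"])
E
```

```text
top
red 220 [ 0.5517 -0.2959  0.0973] 0.04523521609264699 0.13392243396979037
red 179 [ 0.5291 -0.4516  0.0942] 0.015642657230561748 0.14290818565885952
pad 348 [ 0.554  -0.3754  0.1666] 0.17598365065926955
cap 42 [ 0.5905 -0.2217  0.1121] 0.12015305904745122
drawer face 289 [0.537  0.5396]
specs_black [(0.49, [164.3, 290.6, 13.7, -1.6])]
glue_dropper [(0.61, [231.0, 195.9, 12.8, 19.2])]
 blue 1300 [ 0.5673 -0.7645] [106.6903 207.4684] 90.27688 mean [ 0.5574 -0.7542]
   white 91 [ 0.5683 -0.7339] all [ 0.5549 -0.7528] [236.6627 167.0342] 79.96173
 blue 283 [0.5684 0.5319] [62.3524 44.8124] 54.555313 mean [0.5713 0.5323]
 blue 119 [ 0.2757 -0.5792] [18.1327 70.2253] 92.364716 mean [ 0.2753 -0.5764]
 blue 77 [0.7547 0.0678] [13.4917 69.3466] 158.45811 mean [0.7539 0.0682]
   white 54 [0.8028 0.0293] all [0.7755 0.0533] [ 37.0309 117.9622] 142.05936
scene
red 632 [ 0.52   -0.4567  0.0773] 0.028375284547811932 0.11153173201883045
red 460 [ 0.5412 -0.3046  0.0828] 0.032719171470444744 0.10801751097849305
pad 400 [ 0.5461 -0.3849  0.1631] 0.16951529538982085
cap 68 [ 0.5873 -0.2271  0.1071] 0.1130006124803822
drawer face 964 [0.5368 0.5403]
specs_black [(0.69, [139.5, 244.3, 39.1, 10.8])]
glue_dropper [(0.7, [260.4, 201.2, 10.2, 35.4])]
 blue 606 [ 0.5877 -0.6732] [ 32.2921 122.9198] 178.12471 mean [ 0.5831 -0.6748]
 blue 173 [0.7901 0.2062] [132.1868  58.055 ] 33.77446 mean [0.7786 0.198 ]
[ 0.4011 -0.1271  0.2788] 53.65
```

```bash
python3 -c "
from workcell import bot
print(bot.job_done())"
```

```text
the job is handed in; nothing more can be done
None
```

The job is handed in, but no verdict came back. My last camera check showed the drawer shut and the pin upright in its block. The ear defenders were hanging on the rail and the bystanders were in place. I fitted the two blue packs I found, level under the nibs in bays 1 and 3, before closing the drawer.

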